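# Gauge a carriage key in a pin fixture with a sprung-jaw caliper

### The job

Gauge the width of the carriage's key: take the plate with the straight key out of its tray pocket, lay it flat on the bare bench and let go, so that you can take it again by its side edges and lower it onto the gauge's round and diamond pins until it sits fully down with the key between the open caliper jaws. Let go of it, then slide the caliper shut until the sprung jaw bears on the key, nips it against the fixed jaw and has its spring gap about half closed. Leave it clamped like that, without disturbing the other plate, the timer, the screwdriver or the beaker.

Things in the scene. Friction and masses are not known exactly. Their poses are not given: they have to be found in the camera images.
- keyed_carriage: Aluminium plate 64 x 60 x 10 mm (x, y, z) with a straight key along +x. Origin: centre of the plate's underside (plate x -32 to 32, y -30 to 30 mm). Through holes of 9.5 mm at (-22, -19) and (20, 19) mm. 0.13 to 0.22 kg, centre of mass near x = 16 mm. Starts flat in a tray pocket with about 4 mm free round the plate, so its edges cannot be gripped there; key along tray +x within 0.02 rad.
- key_top (a point): Middle of the top of the carriage's key, at x = 46 mm, 22 mm above the plate's underside. The key is 20 mm wide (y -10 to 10); it begins on top of the plate at x = 16 and runs out past the plate's edge (x = 32) to x = 70 mm; beyond the plate it is the full 22 mm deep, level with the underside.
- boss_plate: The other plate in the tray, to be left alone: the same 64 x 60 x 10 mm plate with two holes, but with a round boss of 24 mm diameter, top 22 mm above its underside, instead of the key. Origin: centre of its underside.
- tray: Fixed grey parts tray left of the gauge, 120 x 150 mm (x, y): floor 5 mm thick, rim and middle wall 16 mm high and 4 mm thick; two pockets centred at y = -36.5 and 36.5 mm. Origin: centre of its underside on the bench. At least 0.12 m of bare bench lies between it and the gauge for x = 0.44 to 0.60 m.
- gauge: Fixed gauge. Origin: on the bench straight below where the carriage's origin belongs; seated, the carriage has the gauge's x and y axes (key to +x) and its underside lies 20 mm up, on a seat of 56 x 50 mm. Base 10 mm thick, x -44 to 104, y -139 to 49 mm. Caliper flat behind the seat: beam along y at x 72 to 88, jaws at x 36 to 72 and 25 to 35 mm up. Nothing is higher than 62 mm.
- round_pin (a point): Tip of the round locating pin: 8 mm diameter, rising 15 mm from the seat with a tapered nose over the last 5 mm, at gauge (-22, -19) mm. The holes clear the pins by 0.75 mm all round.
- diamond_pin (a point): Tip of the diamond locating pin: 8 mm across its long diagonal, 4.8 mm the other way, same height and tapered nose, at gauge (20, 19) mm.
- fixed_jaw: The caliper's fixed jaw, part of the gauge, with the gauge's origin and axes: its measuring face is the plane y = +10.5 mm, 0.5 mm beside the seated key; its top edge is bevelled.
- caliper_slide (a joint): Travel of the caliper slide along the beam in m = distance between the measuring faces while the jaw spring is relaxed. 0 = shut; grows as the slide moves along gauge -y; range 0 to 0.058, starts at 0.038 to 0.056, stays where it is left (friction 6 N). On the seated 20 mm key the sprung jaw touches at about 0.020.
- caliper_jaw (a joint): How far the sprung moving jaw is pushed back towards the slide, in m: 0 = spring relaxed, 7 mm visible gap between jaw and slide housing; 0.006 = stop, gap 1 mm. Spring force 2 N at first touch, plus 0.5 N per mm. Half closed is about 0.003: the slide then stands at about 0.017 on the seated key.
- thumb_top (a point): Centre of the top of the slide's steel thumb block, 16 mm (gauge x) by 18 mm (gauge y), standing 18 mm above the grey slide housing; its top is 62 mm above the bench. Pinch it across gauge x, or push it, along gauge +y to close.
- timer: Bystander: white bench timer 52 x 66 x 24 mm; origin at the centre of its underside.
- screwdriver: Bystander: black-handled screwdriver 177 mm long; origin at the middle of its underside.
- beaker_250: Bystander: glass beaker 69 mm wide, 92 mm high; origin at the centre of its underside.

How it is judged:
By the outcome, as a careful person would: the job done as asked, in the order asked, and still so for the second after the job is handed in, with the robot touching nothing.
It also fails if it takes over 59 s, if anything falls off the work surface, if the arm or the gripper's body presses on something with over 40 N, if the wrist force passes 120 N, or if a joint passes its speed limit or range.

### The arm

A 7-joint arm with a two-finger parallel gripper is mounted at the origin on a cart in front of the work surface, level with it; the furniture and walls round the work are solid. World frame = base frame: x ahead of the robot, y to its left, z up, the work surface at z = 0. Lengths are in m, angles in degrees, forces in N, time in s.
With the tool pointing down it reaches from about 0.425 to 0.95 m from the base axis. Payload 4.7 kg.
Tool frame: the origin (TCP) lies midway between the tips of the shut fingers; the grasp point (between the pads) lies 19 mm behind it; z points along the fingers, y is the direction in which the jaws open and shut (so a half turn about z gives the same grasp; the last joint's range is limited). The gripper opens to 85 mm and grips with 20 to 120 N. Pads are 22 mm wide; open, the fingers measure 114 mm over their backs; the gripper's body (76 mm by 85 mm) begins 54 mm behind the grasp point. The pads swing forward as they close: fully open they stand 13 mm farther back than shut.
Start: joints at [-74.994, 26.849, -2.785, 87.806, 1.381, 65.374, -4.715], TCP at [0.193, 0.647, 0.231] pointing down, gripper open.
Joint ranges: [-148.3, 148.3], [-19.14, 114.17], [-79.39, 73.82], [5.75, 140.21], [-59.74, 239.74], [12.07, 113.84], [-152.46, 152.46]. Speed limits (degrees/s): [147.25, 147.25, 180, 180, 180, 180, 180].

### API

Orientations are given as [roll, pitch, yaw] about the fixed x, y, z axes, in that order (R = Rz(yaw) Ry(pitch) Rx(roll)).
In Python, from station import observe, cams, job gives the robot as it stands. The module is installed in compiled form; this text tells all that it offers.
- The arm moves only by the tool jog_arm, never from a script. Its argument "series" is one flat list of numbers, 7 for each row, row after row: the shift along the tool's x, y, z in m, then the turn, a rotation vector about the tool's x, y, z in rad, then the opening, from 0 (shut) to 1 (fully open). A call has 1 to 12 rows; each row is the pose to reach, as a shift and turn from the pose commanded when the call began, along the tool's axes at that moment; what a row does not reach only later rows make up. A row lasts 1/12 s, in which the tool goes at most 41.7 mm and 7.16 degrees, less where a joint would pass 70% of its speed; a pose out of reach is approached as far as the arm can. A call with a gripper value outside its range is refused whole. The fingers move at their own pace and stop on an object; "force" is the grip in N (left out, the last holds). Time passes only in rows, so rows that repeat a pose let the fingers close. It gives the time, the measured TCP pose, the force and the opening at its end, in the units of the state.
- observe(): the state, without advancing time (a new reading comes with each control period).
- cams.grab_frame(name): name is "scene" or "top" or "wrist"; returns the picture (480x640x3 uint8, blue, green, red); there is no depth.
- cams.get_calibration(name): a dict with "camera_matrix" (3x3 intrinsics, pixels), "world_from_camera" (4x4, takes a point from camera to world coordinates). Camera axes: x right, y down, z forward; pixel columns grow to the right and rows downward; lengths in m; the calibration is good to about 2 mm. A picture is of the moment at which its call begins: read the wrist's pose just before it. get_calibration takes no time and is no camera call; for the wrist camera it gives the pose at the moment of the call.
- job.job_done(): hands the job in, once; it reports no verdict.
The state is a dict: "time": time; "joint_positions": joint angles; "joint_vel": joint speeds; "joint_efforts": joint torques, N m; "position": TCP position; "eef_rot": TCP orientation; "contact_force": force on the tool from outside, world axes, zero at the start; "ft_torque": the same for the moment, N m; "gripper_width": finger opening in m.
Only numpy, scipy, OpenCV 4.12 (cv2) and the standard library are available. Lean on these libraries where they do the work, as an engineer would, in place of code of your own. Each camera call takes 0.05 s, during which the arm holds its last target.

## Working session

There is one attempt and no reset: what is moved stays moved. The work goes in short steps, Python scripts to look and compute and a tool call to move; the robot and the scene stay as the last step left them, time stands still between calls to the robot, and variables do not carry over. Pictures are saved under pics/ and viewed, and the job is handed in when it is done.

Besides the shell and the picture viewer there is one more tool, called by a JSON object that holds its "op" and its "data". jog_arm: Moves the arm, as the interface text tells. Its arguments: {"type":"object","properties":{"series":{"type":"array","items":{"type":"number"}},"force":{"type":"number"}},"required":["series"]}

```bash
mkdir -p pics; python3 - <<'E'
from station import observe,cams,job
import cv2,numpy as np
s=observe();print(s)
for n in("scene","top"):
    cv2.imwrite(f"pics/{n}0.png",cams.grab_frame(n))
    c=cams.get_calibration(n);print(n,np.round(c["camera_matrix"],1).tolist(),np.round(c["world_from_camera"],4).tolist())
E
```

```text
{'time': 0.0, 'joint_positions': array([-74.99366995,  26.89898376,  -2.78385282,  87.874167  ,
         1.38055063,  65.37390112,  -4.71494487]), 'joint_vel': array([-0.09483881,  0.03683265,  0.02005255, -0.01625514,  0.07158416,
        0.02307484, -0.04132803]), 'joint_efforts': array([-1.81731557e-04, -5.10316050e+01, -4.68713301e-02, -2.37709004e+01,
        1.05989340e-02,  7.65327306e-03, -3.13643034e-05]), 'position': array([0.19336722, 0.64610224, 0.23023837]), 'eef_rot': array([-1.79886564e+02,  4.08678286e-03,  1.63339634e+02]), 'contact_force': array([-0.46748279,  0.20220604, -0.60991907]), 'ft_torque': array([ 0.05472088, -0.02952413, -0.00461818]), 'gripper_width': 0.08519415360775531}
scene [[622.5, 0.0, 328.4], [0.0, 622.5, 248.6], [0.0, 0.0, 1.0]] [[0.8088, -0.4278, 0.4035, 0.0646], [-0.5877, -0.5623, 0.5818, -0.6417], [-0.022, -0.7077, -0.7062, 1.0446], [0.0, 0.0, 0.0, 1.0]]
top [[475.6, 0.0, 326.9], [0.0, 475.6, 237.6], [0.0, 0.0, 1.0]] [[-0.0267, -0.9936, 0.1102, 0.5141], [-0.9995, 0.0249, -0.0174, 0.1714], [0.0145, -0.1106, -0.9938, 1.1018], [0.0, 0.0, 0.0, 1.0]]
```

View pics/scene0.png

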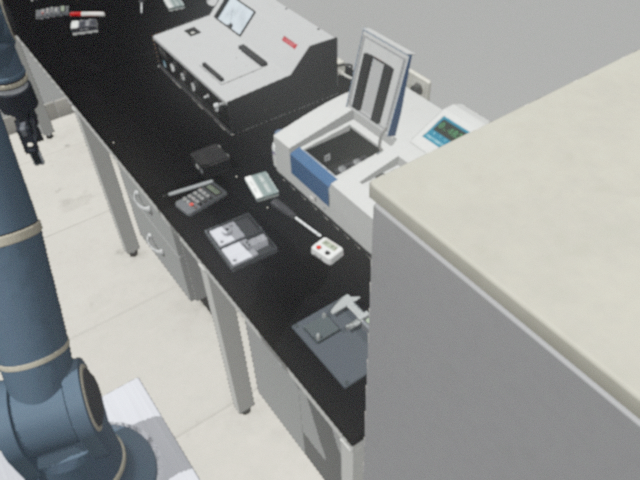

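View pics/top0.png

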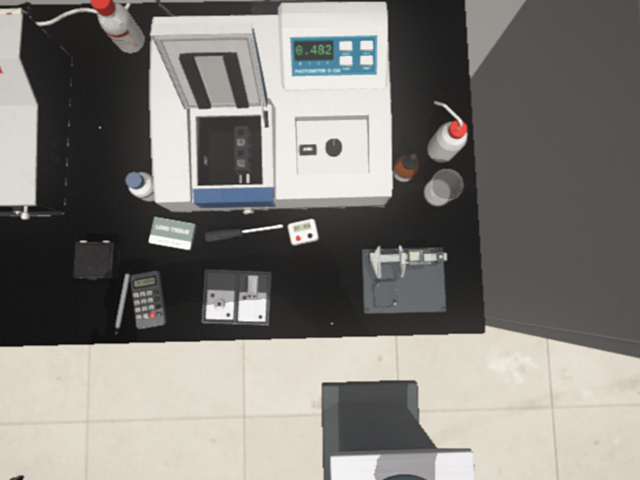

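```bash
python3 - <<'E'
import cv2
im=cv2.imread("pics/top0.png")
cv2.imwrite("pics/c1.png",cv2.resize(im[255:335,190:290],None,fx=7.5,fy=7.5,interpolation=cv2.INTER_CUBIC))
cv2.imwrite("pics/c2.png",cv2.resize(im[235:325,350:460],None,fx=6.6,fy=6.6,interpolation=cv2.INTER_CUBIC))
E
```

```text
(no output)
```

View pics/c1.png

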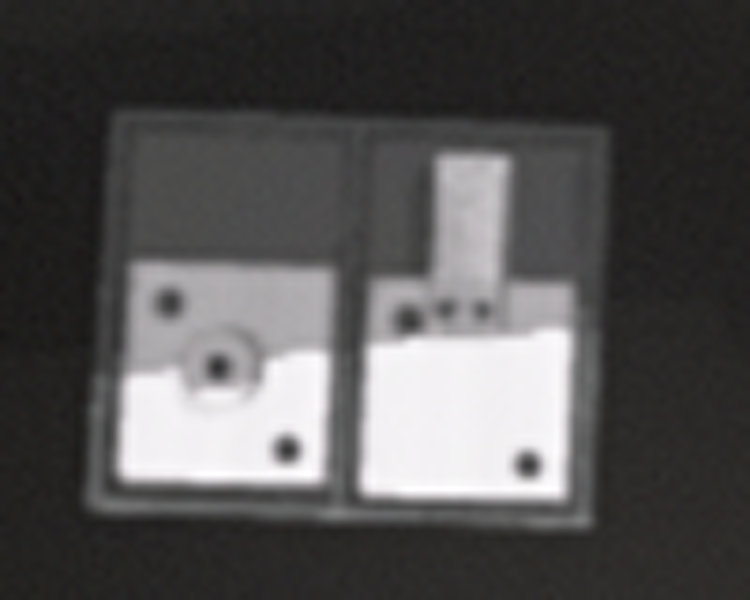

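View pics/c2.png

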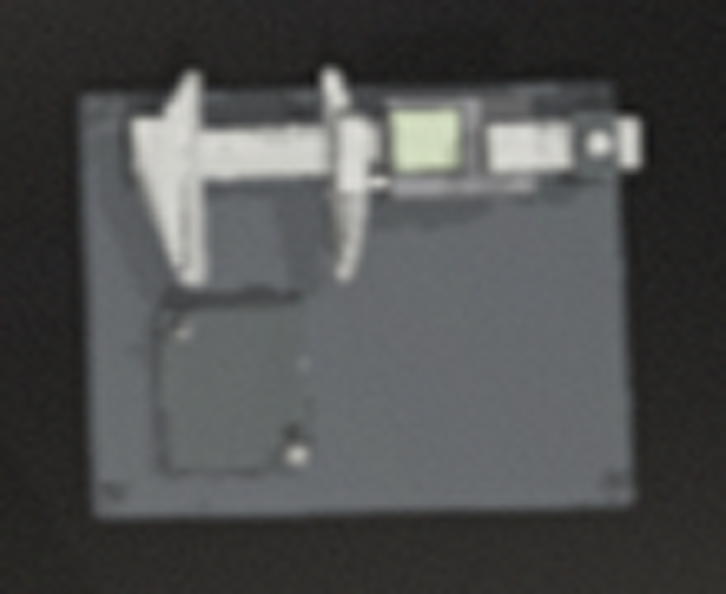

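```bash
cat > h.py <<'E'
import numpy as np,cv2
from station import observe,cams,job
def ray(cal,uv):
    K=np.array(cal["camera_matrix"]);T=np.array(cal["world_from_camera"])
    d=T[:3,:3]@np.linalg.solve(K,np.array([uv[0],uv[1],1.0]));return T[:3,3],d
def onz(cal,uv,z):
    o,d=ray(cal,uv);return o+d*(z-o[2])/d[2]
def proj(cal,p):
    K=np.array(cal["camera_matrix"]);T=np.array(cal["world_from_camera"])
    c=T[:3,:3].T@(np.array(p)-T[:3,3]);q=K@c;return q[:2]/q[2]
def fit2(loc,wor):
    loc=np.array(loc)[:,:2];wor=np.array(wor)[:,:2]
    a=loc-loc.mean(0);b=wor-wor.mean(0)
    th=np.arctan2((a[:,0]*b[:,1]-a[:,1]*b[:,0]).sum(),(a*b).sum())
    R=np.array([[np.cos(th),-np.sin(th)],[np.sin(th),np.cos(th)]])
    t=wor.mean(0)-R@loc.mean(0);res=wor-(loc@R.T+t);return th,t,res
E
python3 - <<'E'
from h import *
c=cams.get_calibration("top")
g=lambda u,v:(350+u/6.6-.5+.5/6.6,235+v/6.6-.5)
t=lambda u,v:(190+u/7.5-.5,255+v/7.5-.5)
W=[onz(c,g(*p),.01) for p in[(80,93),(610,85),(95,518),(635,505)]]
L=[(.104,.049),(.104,-.139),(-.044,.049),(-.044,-.139)]
th,o,r=fit2(L,W);print("gauge",np.degrees(th),o,r*1e3)
W=[onz(c,t(*p),.016) for p in[(110,110),(610,128),(88,512),(592,526)]]
L=[(.06,.075),(.06,-.075),(-.06,.075),(-.06,-.075)]
th,o,r=fit2(L,W);print("tray",np.degrees(th),o,r*1e3)
W=[onz(c,t(*p),.015) for p in[(370,272),(574,282),(358,497),(568,500)]]
L=[(.032,.03),(.032,-.03),(-.032,.03),(-.032,-.03)]
th,o,r=fit2(L,W);print("car",np.degrees(th),o,r*1e3)
for n,p,z in[("timer",(303,232),.024),("sd",(206,236),.01),("sd2",(283,226),.01),("beaker",(443,187),.05)]:print(n,onz(c,p,z))
E
```

```text
gauge -0.17596010416914787 [0.5037736  0.02472272] [[-0.18811194 -0.54802437]
 [-1.52363255  1.46810942]
 [ 0.90334239 -1.06488585]
 [ 0.8084021   0.1448008 ]]
tray -3.296837480865367 [0.505013   0.36101876] [[ 0.21102251  0.78100021]
 [-0.55422391 -0.55850855]
 [ 0.0091898   0.22647509]
 [ 0.3340116  -0.44896675]]
car -3.095423501423124 [0.48325804 0.32610433] [[ 1.73470207  0.83766432]
 [ 0.32986179 -0.69266665]
 [-1.34046487  1.39027614]
 [-0.72409899 -1.53527381]]
timer [0.64791159 0.20683644 0.024     ]
sd [0.64592968 0.43060071 0.01      ]
sd2 [0.66477979 0.25321967 0.01      ]
beaker [ 0.73925778 -0.11230384  0.05      ]
```

```bash
cat >> h.py <<'E'
from scipy.spatial.transform import Rotation as Rot
def Rd(rpy): return Rot.from_euler('xyz',rpy,degrees=True)
def go(pos,yaw,s=None):
    s=s or observe(); R0=Rd(s["eef_rot"]);R1=Rd([180,0,yaw])
    d=R0.inv().apply(np.array(pos)-s["position"]);r=(R0.inv()*R1).as_rotvec()
    print("shift",np.round(d,4).tolist(),"rot",np.round(r,4).tolist(),"|d|rows %.1f rot rows %.1f"%(np.linalg.norm(d)/.0417,np.degrees(np.linalg.norm(r))/7.16))
def st():
    s=observe();print("t %.2f"%s["time"],"pos",np.round(s["position"],4).tolist(),"rpy",np.round(s["eef_rot"],2).tolist(),"F",np.round(s["contact_force"],1).tolist(),"w %.4f"%s["gripper_width"]);return s
E
python3 - <<'E'
from h import *
s=st();c=cams.get_calibration("wrist");T=np.array(c["world_from_camera"]);R0=Rd(s["eef_rot"])
print(np.round(c["camera_matrix"],1).tolist());print("cam in tool",np.round(R0.inv().apply(T[:3,3]-s["position"]),4),np.round(R0.as_matrix().T@T[:3,:3],3).tolist())
go([.50,.31,.22],180)
E
```

```text
t 0.10 pos [0.1934, 0.6461, 0.2303] rpy [-179.9, 0.0, 163.34] F [-0.4, -0.2, -0.4] w 0.0854
[[388.9, 0.0, 325.9], [0.0, 388.9, 237.1], [0.0, 0.0, 1.0]]
cam in tool [ 0.0656 -0.0009 -0.144 ] [[0.0, -0.965, -0.261], [1.0, 0.0, -0.0], [0.0, -0.261, 0.965]]
shift [-0.3901, -0.2341, 0.0108] rot [-0.0018, -0.0002, -0.2908] |d|rows 10.9 rot rows 2.3
```

```bash
python3 - <<'E'
from h import *
go([.515,.324,.12],176.9)
E
```

```text
shift [-0.4005, -0.2162, 0.1108] rot [-0.0018, -0.0001, -0.2367] |d|rows 11.2 rot rows 1.9
```

{"op": "jog_arm", "data": {"series": [-0.03,-0.016,0.008,0,0,-0.03,0.5,-0.066,-0.036,0.018,0,0,-0.06,0.5,-0.103,-0.056,0.028,0,0,-0.09,0.5,-0.14,-0.076,0.038,0,0,-0.12,0.5,-0.177,-0.096,0.049,0,0,-0.15,0.5,-0.214,-0.116,0.059,0,0,-0.18,0.5,-0.251,-0.136,0.07,0,0,-0.21,0.5,-0.288,-0.156,0.08,0,0,-0.237,0.5,-0.325,-0.176,0.09,0,0,-0.237,0.5,-0.362,-0.196,0.1,0,0,-0.237,0.5,-0.39,-0.211,0.108,0,0,-0.237,0.5,-0.4005,-0.2162,0.1108,0,0,-0.237,0.5]}}

```text
time: 1.1
position: [0.5191, 0.3177, 0.1188]
eef_rot: [-179.7, 0.0, 176.5]
contact_force: [1.0, -0.4, -0.4]
gripper_width: 0.0428
```

```bash
python3 - <<'E'
from h import *
st();cv2.imwrite("pics/w1.png",cams.grab_frame("wrist"));st()
E
```

```text
t 1.10 pos [0.5191, 0.3177, 0.1188] rpy [-179.73, 0.03, 176.45] F [1.0, -0.4, -0.4] w 0.0428
t 1.15 pos [0.5202, 0.3163, 0.1184] rpy [-179.68, 0.05, 176.3] F [1.8, -0.9, -0.9] w 0.0428
```

View pics/w1.png

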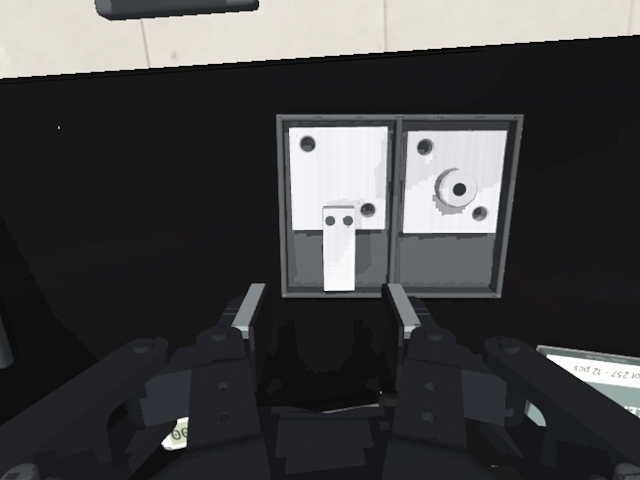

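```bash
python3 - <<'E'
from h import *
for i in range(3):
    cams.grab_frame("wrist");st()
c=cams.get_calibration("wrist");im=cams.grab_frame("wrist");st()
import pickle;pickle.dump((im,c),open("w2.pkl","wb"))
cv2.imwrite("pics/w2.png",cv2.resize(im[110:310,260:400],None,fx=4,fy=4,interpolation=cv2.INTER_CUBIC)[:600])
cv2.imwrite("pics/w2b.png",cv2.resize(im[180:310,280:400],None,fx=4.6,fy=4.6,interpolation=cv2.INTER_CUBIC))
E
```

```text
t 1.20 pos [0.518, 0.3195, 0.119] rpy [-179.79, -0.02, 176.44] F [-0.0, -0.3, 0.4] w 0.0430
t 1.25 pos [0.516, 0.3227, 0.1196] rpy [-179.92, -0.07, 176.69] F [-1.5, 1.2, -0.4] w 0.0423
t 1.30 pos [0.5147, 0.3249, 0.1201] rpy [179.99, -0.07, 176.89] F [-1.0, 1.2, -0.1] w 0.0425
t 1.35 pos [0.5141, 0.3261, 0.1204] rpy [179.95, -0.06, 177.02] F [0.4, 0.1, 0.4] w 0.0428
```

View pics/w2.png

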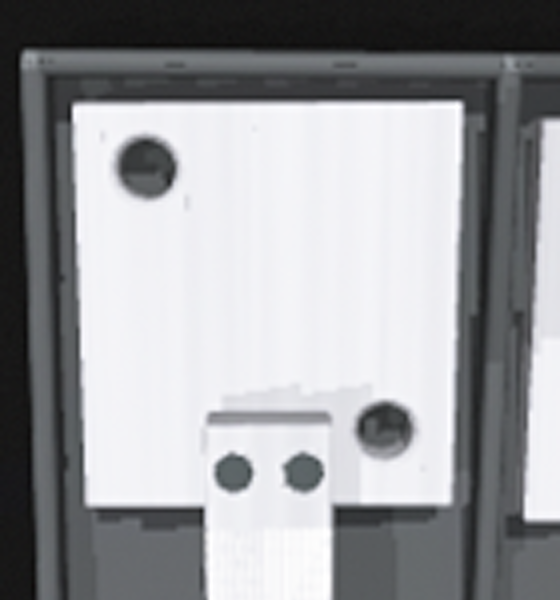

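View pics/w2b.png

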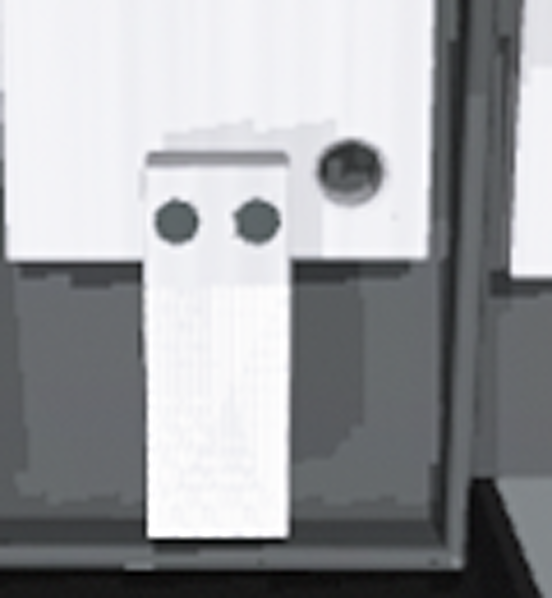

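```bash
python3 - <<'E'
from h import *
import pickle;im,c=pickle.load(open("w2.pkl","rb"))
a=lambda u,v:(260+(u+.5)/4-.5,110+(v+.5)/4-.5)
b=lambda u,v:(280+(u+.5)/4.6-.5,180+(v+.5)/4.6-.5)
W=[onz(c,a(*p),.015) for p in[(72,102),(463,100),(87,506),(452,506),(147,167),(385,430)]]+[onz(c,b(*p),.027) for p in[(147,165),(289,165),(147,538),(289,538)]]
L=np.array([(-32,-30),(-32,30),(32,-30),(32,30),(-22,-19),(20,19),(16,-10),(16,10),(70,-10),(70,10)])/1e3
th,o,r=fit2(L,W);print(np.degrees(th),o,(r*1e3).round(1).tolist())
R=np.array([[np.cos(th),-np.sin(th)],[np.sin(th),np.cos(th)]])
p=R@[.045,0]+o;print(p);go([*p,.06],180+np.degrees(th))
go([*p,.007],180+np.degrees(th))
E
```

```text
-2.9252453878538223 [0.48295205 0.32624499] [[-0.4, -0.4], [-0.5, 0.2], [0.4, -0.2], [0.6, 0.3], [-0.5, 0.0], [-0.3, 0.0], [-0.0, 0.5], [-0.0, -0.3], [0.4, -0.2], [0.5, 0.1]]
[0.52789341 0.32394851]
shift [-0.014, -0.0015, 0.0604] rot [0.0009, -0.0011, -0.0009] |d|rows 1.5 rot rows 0.0
shift [-0.014, -0.0016, 0.1134] rot [0.0009, -0.0011, -0.0009] |d|rows 2.7 rot rows 0.0
```

{"op": "jog_arm", "data": {"series": [-0.006,-0.001,0.025,0,0,0,0.33,-0.014,-0.0015,0.05,0,0,0,0.33,-0.014,-0.0015,0.068,0,0,0,0.33,-0.014,-0.0015,0.07,0,0,0,0.33,-0.014,-0.0015,0.07,0,0,0,0.33,-0.014,-0.0015,0.07,0,0,0,0.33]}}

```text
time: 1.85
position: [0.5287, 0.3243, 0.0516]
eef_rot: [179.9, 0.0, 177.1]
contact_force: [0.3, -0.2, 0.3]
gripper_width: 0.0283
```

```bash
python3 - <<'E'
from h import *
c=cams.get_calibration("wrist");cv2.imwrite("pics/w3.png",cams.grab_frame("wrist"));st()
p=[.52789,.32395]
go([*p,.009],177.07)
E
```

```text
t 1.90 pos [0.5292, 0.3242, 0.052] rpy [179.88, 0.09, 177.02] F [1.0, 0.5, 0.2] w 0.0281
shift [0.0013, -0.0004, 0.043] rot [0.0021, 0.0017, -0.0008] |d|rows 1.0 rot rows 0.0
```

View pics/w3.png

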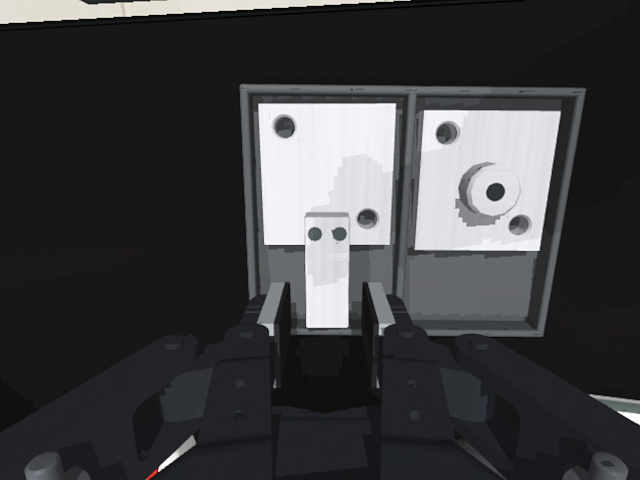

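{"op": "jog_arm", "data": {"series": [0,0,0.02,0,0,0,0.33,0.0005,0,0.035,0,0,0,0.33,0.0005,0,0.043,0,0,0,0.33,0.0005,0,0.043,0,0,0,0.33,0.0005,0,0.043,0,0,0,0.0,0.0005,0,0.043,0,0,0,0.0,0.0005,0,0.043,0,0,0,0.0,0.0005,0,0.043,0,0,0,0.0], "force": 70}}

```text
time: 2.57
position: [0.5292, 0.3229, 0.0084]
eef_rot: [179.9, 0.1, 176.9]
contact_force: [0.2, 0.2, -0.1]
gripper_width: 0.0186
```

```bash
python3 - <<'E'
from h import *
st()
go([.535,.175,.08],180)
E
```

```text
t 2.57 pos [0.5292, 0.3229, 0.0084] rpy [179.94, 0.08, 176.91] F [0.2, 0.2, -0.1] w 0.0186
shift [-0.0139, -0.1473, -0.0718] rot [0.0011, 0.0014, -0.0539] |d|rows 3.9 rot rows 0.4
```

{"op": "jog_arm", "data": {"series": [0,0,-0.006,0,0,0,0,0,0,-0.02,0,0,0,0,0,0,-0.04,0,0,0,0,0,0,-0.055,0,0,0,0,0,0,-0.06,0,0,0,0,0,0,-0.06,0,0,0,0]}}

```text
time: 3.07
position: [0.5296, 0.3231, 0.0694]
eef_rot: [179.9, 0.2, 176.9]
contact_force: [0.1, 0.4, -2.1]
gripper_width: 0.0185
```

```bash
python3 - <<'E'
from h import *
st();cv2.imwrite("pics/w4.png",cams.grab_frame("wrist"))
go([.535,.175,.068],180)
E
```

```text
t 3.07 pos [0.5296, 0.3231, 0.0694] rpy [179.87, 0.16, 176.91] F [0.1, 0.4, -2.1] w 0.0185
shift [-0.0141, -0.1471, 0.0] rot [0.0008, 0.0009, -0.0539] |d|rows 3.5 rot rows 0.4
```

View pics/w4.png

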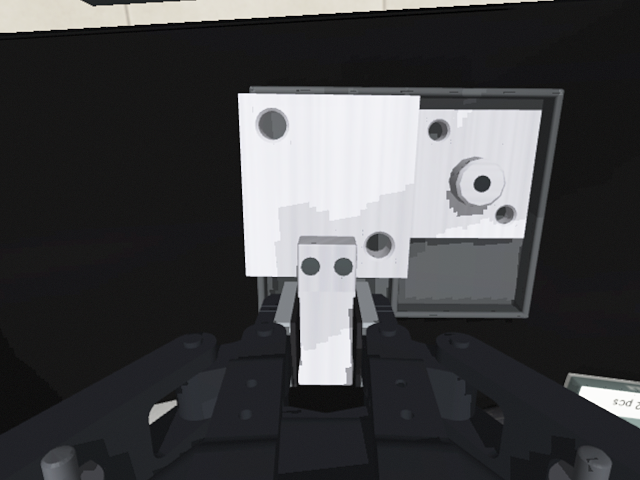

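{"op": "jog_arm", "data": {"series": [-0.002,-0.02,0,0,0,-0.01,0,-0.006,-0.055,0,0,0,-0.03,0,-0.01,-0.09,0,0,0,-0.054,0,-0.013,-0.125,0,0,0,-0.054,0,-0.014,-0.142,0.01,0,0,-0.054,0,-0.014,-0.147,0.03,0,0,-0.054,0,-0.014,-0.147,0.045,0,0,-0.054,0,-0.014,-0.147,0.054,0,0,-0.054,0,-0.014,-0.147,0.054,0,0,-0.054,0,-0.014,-0.147,0.054,0,0,-0.054,0]}}

```text
time: 3.95
position: [0.5341, 0.1753, 0.0127]
eef_rot: [-180.0, -0.1, -179.9]
contact_force: [0.6, -0.0, -0.6]
gripper_width: 0.0181
```

```bash
python3 - <<'E'
from h import *
st();cv2.imwrite("pics/w5.png",cams.grab_frame("wrist"));cv2.imwrite("pics/s5.png",cams.grab_frame("scene")[180:400,180:400]);st()
E
```

```text
t 3.95 pos [0.5341, 0.1753, 0.0127] rpy [-179.98, -0.1, -179.94] F [0.6, -0.0, -0.6] w 0.0181
t 4.05 pos [0.5351, 0.1758, 0.0139] rpy [179.96, 0.05, -179.94] F [-0.2, -0.5, -1.0] w 0.0183
```

View pics/w5.png

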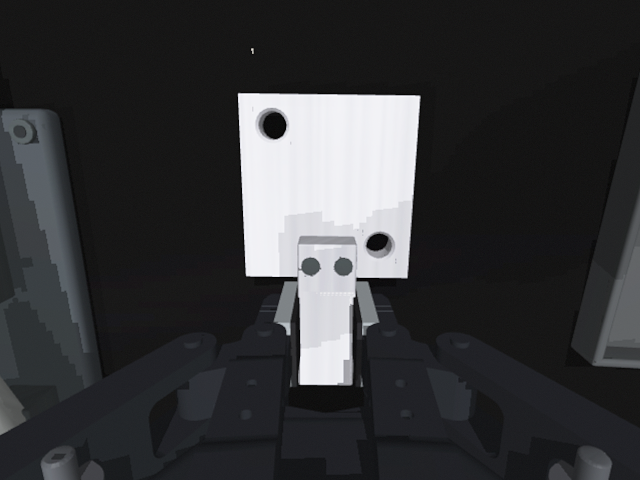

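View pics/s5.png

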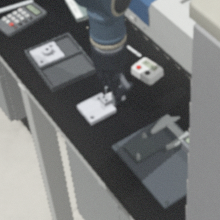

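{"op": "jog_arm", "data": {"series": [0,0,0.003,0,0,0,0,0,0,0.006,0,0,0,0,0,0,0.008,0,0,0,0,0,0,0.0095,0,0,0,0,0,0,0.0105,0,0,0,0,0,0,0.0105,0,0,0,0,0,0,0.0105,0,0,0,0]}}

```text
time: 4.63
position: [0.5346, 0.175, 0.0033]
eef_rot: [180.0, -0.0, -180.0]
contact_force: [-0.9, -0.6, 3.1]
gripper_width: 0.0184
```

{"op": "jog_arm", "data": {"series": [0,0,0,0,0,0,0.1,0,0,0,0,0,0,0.3,0,0,0,0,0,0,0.4,0,0,0,0,0,0,0.4,0,0,-0.015,0,0,0,0.4,0,0,-0.045,0,0,0,0.5,0.014,0,-0.07,0,0,0,1,0.026,0,-0.08,0,0,0,1,0.03,0,-0.08,0,0,0,1,0.03,0,-0.08,0,0,0,1]}}

```text
time: 5.47
position: [0.504, 0.1751, 0.0832]
eef_rot: [180.0, 0.0, -179.9]
contact_force: [-0.5, -0.3, -0.3]
gripper_width: 0.0851
```

```bash
python3 - <<'E'
from h import *
import pickle
cams.grab_frame("wrist");cams.grab_frame("wrist")
c=cams.get_calibration("wrist");s=st();im=cams.grab_frame("wrist");st()
pickle.dump((im,c),open("w6.pkl","wb"));cv2.imwrite("pics/w6.png",im)
E
```

```text
t 5.57 pos [0.5045, 0.1748, 0.0822] rpy [-179.98, -0.05, -179.99] F [-0.5, 0.3, 0.2] w 0.0855
t 5.62 pos [0.5047, 0.1747, 0.082] rpy [-179.97, -0.07, 180.0] F [0.5, -0.3, -0.0] w 0.0857
```

View pics/w6.png

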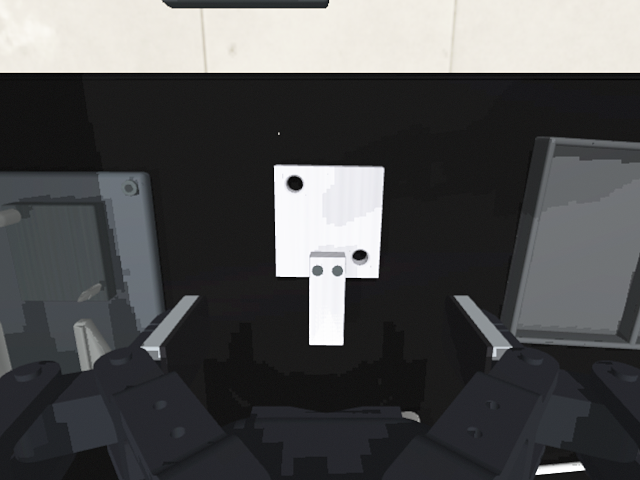

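```bash
python3 - <<'E'
from h import *
import pickle;im,c=pickle.load(open("w6.pkl","rb"))
cv2.imwrite("pics/w6c.png",cv2.resize(im[155:355,260:400],None,fx=4,fy=4,interpolation=cv2.INTER_CUBIC)[:])
E
```

```text
(no output)
```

View pics/w6c.png

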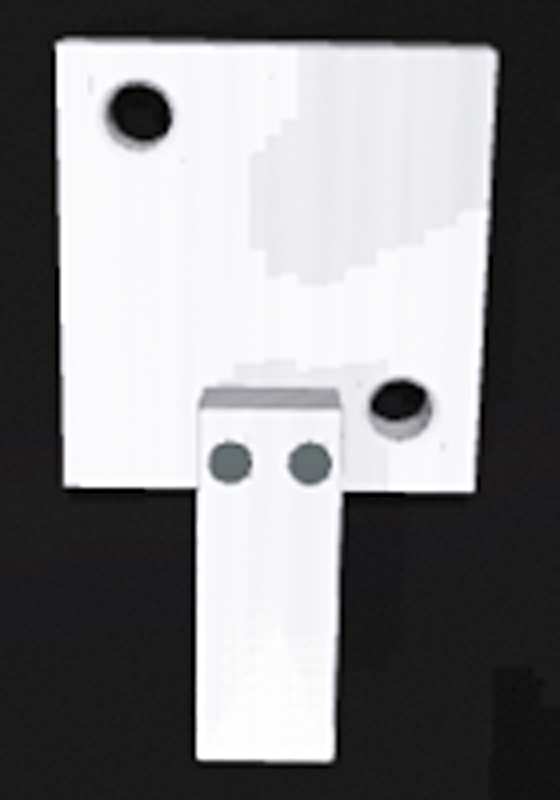

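{"op": "jog_arm", "data": {"series": [0,-0.02,-0.003,0,0,0,1,0,-0.055,-0.008,0,0,0,1,0,-0.09,-0.014,0,0,0,1,0,-0.125,-0.018,0,0,0,1,0,-0.143,-0.02,0,0,0,1,0,-0.15,-0.02,0,0,0,1,0,-0.15,-0.02,0,0,0,1,0,-0.15,-0.02,0,0,0,1,0,-0.15,-0.02,0,0,0,1,0,-0.15,-0.02,0,0,0,1]}}

```text
time: 6.45
position: [0.5047, 0.027, 0.1026]
eef_rot: [180.0, -0.0, -179.8]
contact_force: [-0.2, -0.1, 0.1]
gripper_width: 0.0853
```

```bash
python3 - <<'E'
from h import *
import pickle
cams.grab_frame("wrist")
c=cams.get_calibration("wrist");s=st();im=cams.grab_frame("wrist");st()
pickle.dump((im,c),open("w7.pkl","wb"));cv2.imwrite("pics/w7.png",im)
cv2.imwrite("pics/w7c.png",cv2.resize(im[140:340,220:440],None,fx=3.6,fy=3.0*1.2/1.2,interpolation=cv2.INTER_CUBIC))
E
```

```text
t 6.50 pos [0.5046, 0.0268, 0.1027] rpy [179.96, -0.03, -179.82] F [0.1, -0.1, 0.3] w 0.0853
t 6.55 pos [0.5047, 0.0265, 0.1028] rpy [179.97, -0.02, -179.84] F [1.2, 0.5, -0.0] w 0.0853
```

View pics/w7.png

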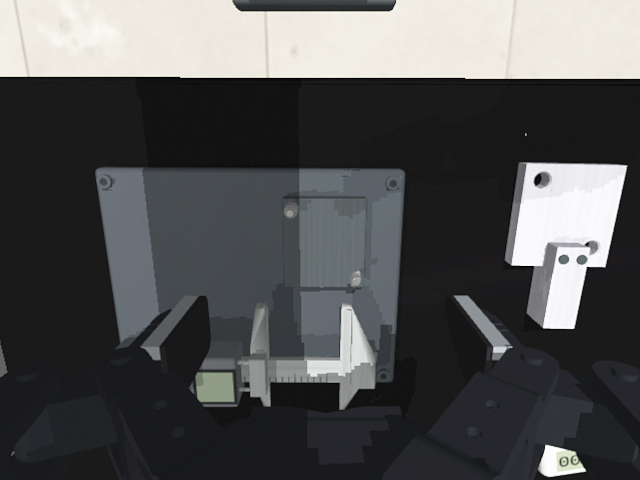

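```bash
python3 - <<'E'
import pickle,cv2
im,c=pickle.load(open("w7.pkl","rb"))
g=lambda x:cv2.convertScaleAbs(x,alpha=1.6,beta=10)
cv2.imwrite("pics/w7c.png",g(cv2.resize(im[190:300,270:380],None,fx=5.4,fy=5.4,interpolation=cv2.INTER_CUBIC)))
cv2.imwrite("pics/w7d.png",g(cv2.resize(im[155:400,90:410],None,fx=2.4,fy=2.4,interpolation=cv2.INTER_CUBIC)))
E
```

```text
(no output)
```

View pics/w7c.png

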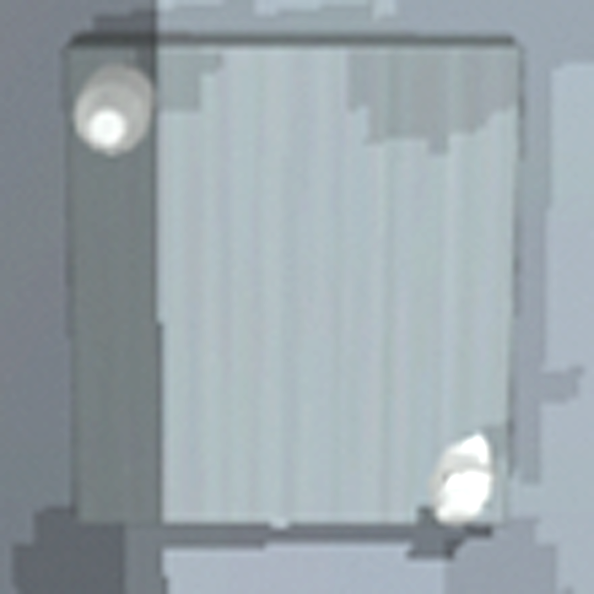

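View pics/w7d.png

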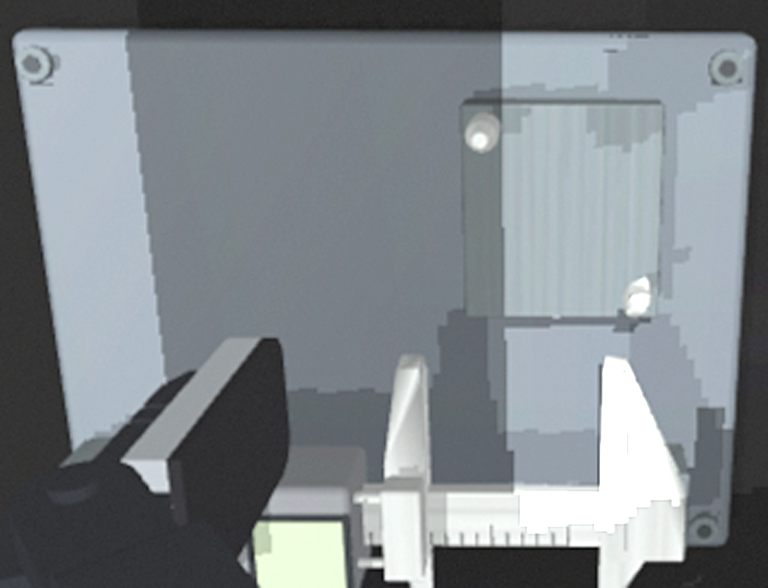

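```bash
python3 - <<'E'
from h import *
import pickle;im,c=pickle.load(open("w7.pkl","rb"))
a=lambda u,v:(270+(u+.5)/5.4-.5,190+(v+.5)/5.4-.5)
d=lambda u,v:(90+(u+.5)/2.4-.5,155+(v+.5)/2.4-.5)
W=[onz(c,a(*p),.02) for p in[(67,43),(518,43),(75,522),(507,522)]]+[onz(c,a(*p),.035) for p in[(107,127),(462,495)]]+[onz(c,d(*p),.01) for p in[(12,30),(756,32),(728,545)]]
L=np.array([(-28,-25),(-28,25),(28,-25),(28,25),(-22,-19),(20,19),(-44,-139),(-44,49),(104,49)])/1e3
for n in(4,6,9):
    th,o,r=fit2(L[:n],W[:n]);print("gauge",n,np.degrees(th),o,(r*1e3).round(1).tolist())
print("pins",W[4],W[5])
im,c=pickle.load(open("w6.pkl","rb"))
a=lambda u,v:(260+(u+.5)/4-.5,155+(v+.5)/4-.5)
W=[onz(c,a(*p),.01) for p in[(56,40),(497,46),(64,488),(476,492),(140,116),(401,408)]]+[onz(c,a(*p),.022) for p in[(199,408),(340,408),(196,760),(334,760)]]
L=np.array([(-32,-30),(-32,30),(32,-30),(32,30),(-22,-19),(20,19),(16,-10),(16,10),(70,-10),(70,10)])/1e3
th,o,r=fit2(L,W);print("car",np.degrees(th),o,(r*1e3).round(1).tolist())
E
```

```text
gauge 4 0.05053065361317864 [0.50385149 0.02451415] [[0.1, 0.5], [-0.0, -0.4], [0.0, -0.1], [-0.1, -0.1]]
gauge 6 0.2050335404210002 [0.50368233 0.02443549] [[0.2, 0.7], [0.2, -0.3], [0.1, -0.1], [0.1, -0.1], [0.5, 0.2], [-1.1, -0.5]]
gauge 9 -0.02981432616874663 [0.50363359 0.02453764] [[0.4, 0.5], [0.2, -0.5], [0.3, -0.0], [0.1, -0.0], [0.6, 0.0], [-1.2, -0.6], [0.1, 1.2], [-0.2, -0.4], [-0.2, -0.2]]
pins [0.48221942 0.00558155 0.035     ] [0.52246863 0.04296764 0.035     ]
car -0.7947553602782291 [0.48890014 0.17486618] [[-0.6, -0.2], [-0.7, 0.3], [0.8, -0.4], [0.5, 0.6], [-0.4, 0.2], [-0.4, 0.0], [0.2, 0.1], [-0.1, -0.5], [0.5, -0.2], [0.2, 0.1]]
```

```bash
python3 - <<'E'
from h import *
st();go([.504,.1749,.03],179.2)
E
```

```text
t 6.55 pos [0.5047, 0.0265, 0.1028] rpy [179.97, -0.02, -179.84] F [1.2, 0.5, -0.0] w 0.0853
shift [0.0002, 0.1484, 0.0728] rot [0.0005, -0.0003, 0.0167] |d|rows 4.0 rot rows 0.1
```

{"op": "jog_arm", "data": {"series": [0,0.02,0,0,0,0.004,0.78,0,0.055,0,0,0,0.01,0.78,0,0.09,0,0,0,0.014,0.78,0,0.125,0.01,0,0,0.014,0.78,0,0.144,0.035,0,0,0.014,0.78,0,0.149,0.06,0,0,0.014,0.78,0,0.149,0.073,0,0,0.014,0.78,0,0.149,0.073,0,0,0.014,0.78,0,0.149,0.073,0,0,0.014,0.78,0,0.149,0.073,0,0,0.014,0.78]}}

```text
time: 7.38
position: [0.5054, 0.1742, 0.0308]
eef_rot: [180.0, 0.1, 179.2]
contact_force: [-0.5, -0.3, 0.3]
gripper_width: 0.0667
```

```bash
python3 - <<'E'
from h import *
cams.grab_frame("wrist");st();cv2.imwrite("pics/w8.png",cams.grab_frame("wrist"));st();go([.504,.1749,.03],179.2)
E
```

```text
t 7.43 pos [0.5056, 0.1741, 0.0311] rpy [179.95, 0.12, 179.18] F [0.1, 0.1, 0.1] w 0.0667
t 7.48 pos [0.5057, 0.174, 0.0312] rpy [179.95, 0.13, 179.17] F [-0.3, -0.6, -0.4] w 0.0666
shift [0.0017, 0.0009, 0.0012] rot [0.0009, 0.0023, -0.0005] |d|rows 0.1 rot rows 0.0
```

View pics/w8.png

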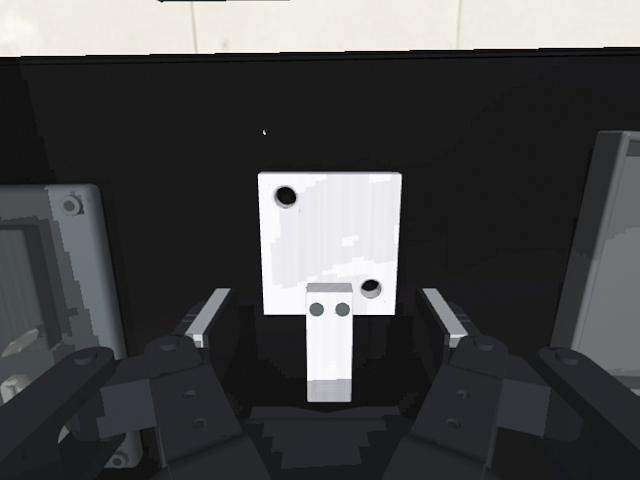

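{"op": "jog_arm", "data": {"series": [0.001,0.0007,0.01,0,0,0,0.78,0.001,0.0007,0.02,0,0,0,0.78,0.001,0.0007,0.028,0,0,0,0.78,0.001,0.0007,0.032,0,0,0,0.78,0.001,0.0007,0.032,0,0,0,0.78,0.001,0.0007,0.032,0,0,0,0.78,0.001,0.0007,0.032,0,0,0,0.78]}}

```text
time: 8.07
position: [0.5038, 0.1748, -0.002]
eef_rot: [180.0, 0.0, 179.2]
contact_force: [0.3, -0.5, 0.6]
gripper_width: 0.0667
```

```bash
python3 - <<'E'
from h import *
cams.grab_frame("wrist");st();cv2.imwrite("pics/w9.png",cams.grab_frame("wrist"));
im=cams.grab_frame("scene");cv2.imwrite("pics/s9.png",cv2.resize(im[220:330,220:360],None,fx=5,fy=5,interpolation=cv2.INTER_CUBIC));st();
E
```

```text
t 8.12 pos [0.5039, 0.1748, -0.0018] rpy [179.98, 0.02, 179.21] F [0.3, 0.1, 0.2] w 0.0662
t 8.22 pos [0.504, 0.1748, -0.0017] rpy [179.98, 0.04, 179.21] F [0.4, -0.4, 0.4] w 0.0665
```

View pics/w9.png

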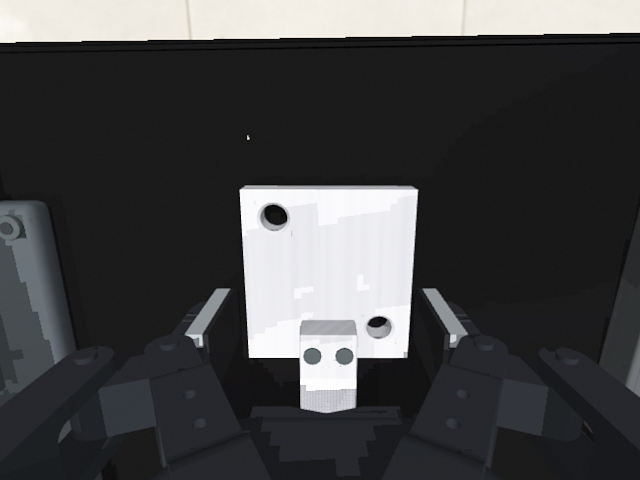

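View pics/s9.png

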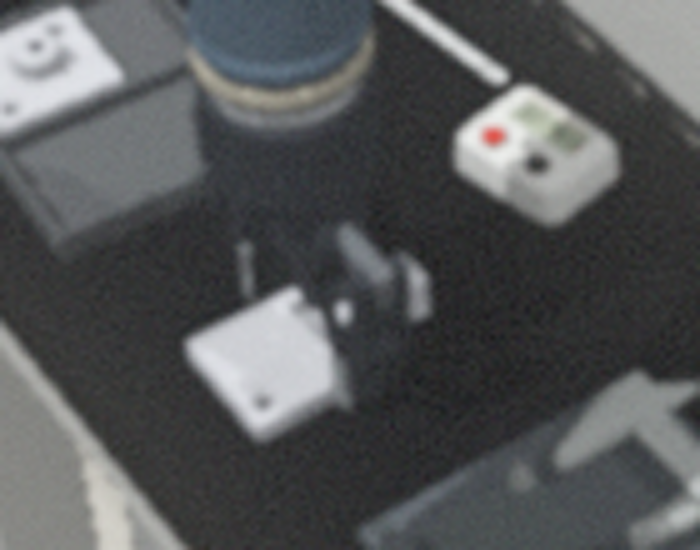

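{"op": "jog_arm", "data": {"series": [0,0,0.0015,0,0,0,0.78,0,0,0.003,0,0,0,0.78,0,0,0.0045,0,0,0,0.78,0,0,0.0045,0,0,0,0.78,0,0,0.0045,0,0,0,0.78]}}

```text
time: 8.63
position: [0.5036, 0.1747, -0.0066]
eef_rot: [180.0, -0.0, 179.2]
contact_force: [0.6, -0.0, -0.3]
gripper_width: 0.0667
```

{"op": "jog_arm", "data": {"series": [0,0,0.001,0,0,0,0.78,0,0,0.002,0,0,0,0.78,0,0,0.003,0,0,0,0.78,0,0,0.003,0,0,0,0.78,0,0,0.003,0,0,0,0.78]}}

```text
time: 9.05
position: [0.5037, 0.1747, -0.0068]
eef_rot: [180.0, -0.0, 179.2]
contact_force: [-6.7, -2.2, 26.6]
gripper_width: 0.0667
```

```bash
python3 - <<'E'
from h import *
im=cams.grab_frame("wrist");st();cv2.imwrite("pics/w10.png",cv2.convertScaleAbs(cv2.resize(im[250:390,150:310],None,fx=4.2,fy=4.2,interpolation=cv2.INTER_CUBIC),alpha=1.8,beta=30))
E
```

```text
t 9.10 pos [0.5037, 0.1747, -0.0068] rpy [180.0, -0.01, 179.21] F [-7.0, -2.9, 25.5] w 0.0664
```

View pics/w10.png

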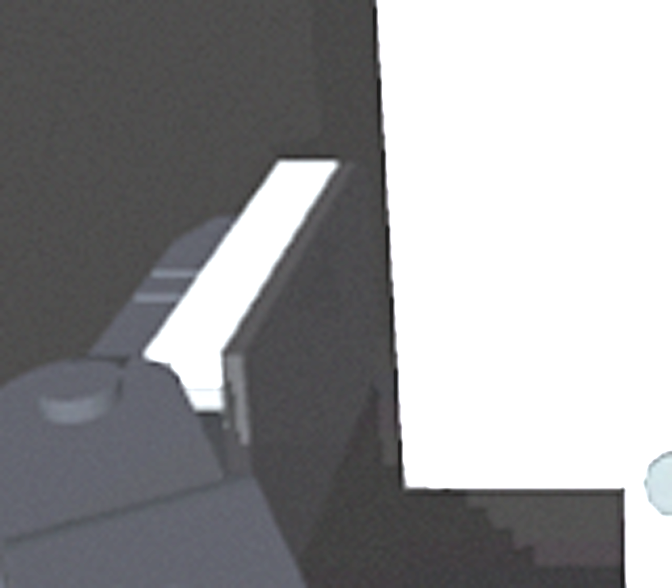

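{"op": "jog_arm", "data": {"series": [0,0,-0.003,0,0,0,0.78,0,0,-0.0054,0,0,0,0.78,0,0,-0.0054,0,0,0,0.78,0,0,-0.0054,0,0,0,0.6,0,0,-0.0054,0,0,0,0.6,0,0,-0.0054,0,0,0,0.5,0,0,-0.0054,0,0,0,0.5,0,0,-0.0054,0,0,0,0.5], "force": 70}}

```text
time: 9.77
position: [0.5038, 0.1748, -0.0036]
eef_rot: [180.0, -0.0, 179.2]
contact_force: [-1.2, -1.2, 9.9]
gripper_width: 0.0576
```

```bash
python3 - <<'E'
from h import *
st();im=cams.grab_frame("wrist");st();cv2.imwrite("pics/w11.png",im)
E
```

```text
t 9.77 pos [0.5038, 0.1748, -0.0036] rpy [179.99, -0.0, 179.21] F [-1.2, -1.2, 9.9] w 0.0576
t 9.82 pos [0.5038, 0.1748, -0.0036] rpy [179.99, -0.01, 179.2] F [-2.0, -0.8, 9.4] w 0.0578
```

View pics/w11.png

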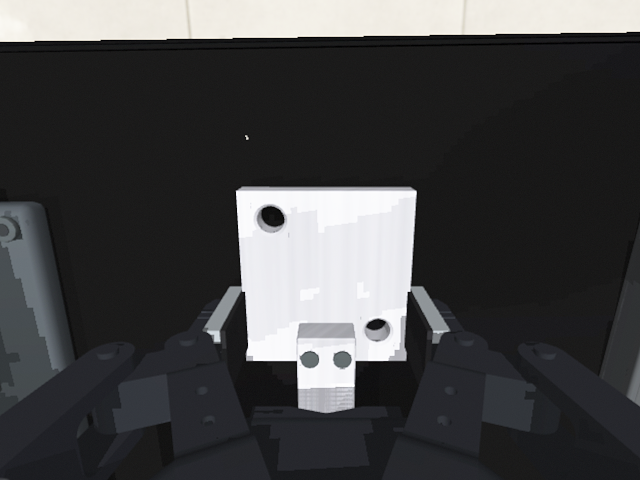

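{"op": "jog_arm", "data": {"series": [0,0,-0.005,0,0,0,0.5,0,0,-0.02,0,0,0,0.5,0,0,-0.045,0,0,0,0.5,0,0,-0.065,0,0,0,0.5,0,0,-0.07,0,0,0,0.5,0,0,-0.07,0,0,0,0.5,0,0,-0.07,0,0,0,0.5]}}

```text
time: 10.4
position: [0.503, 0.1744, 0.0651]
eef_rot: [-180.0, -0.1, 179.2]
contact_force: [0.1, -0.1, -2.6]
gripper_width: 0.0578
```

```bash
python3 - <<'E'
from h import *
import pickle
cams.grab_frame("wrist");s=st();c=cams.get_calibration("wrist");im=cams.grab_frame("wrist");st();cv2.imwrite("pics/w12.png",im)
pickle.dump((im,c,s),open("w12.pkl","wb"))
cv2.imwrite("pics/w12c.png",cv2.resize(im[175:425,225:425],None,fx=3,fy=3,interpolation=cv2.INTER_CUBIC)[:600])
cv2.imwrite("pics/w12d.png",cv2.resize(im[300:430,240:420],None,fx=4.2,fy=4.2,interpolation=cv2.INTER_CUBIC)[:600])
E
```

```text
t 10.45 pos [0.5026, 0.1743, 0.0646] rpy [-179.95, -0.13, 179.21] F [-0.2, -0.6, -2.1] w 0.0583
t 10.50 pos [0.5026, 0.1742, 0.0644] rpy [-179.93, -0.16, 179.21] F [-1.0, -0.1, -2.1] w 0.0579
```

View pics/w12c.png

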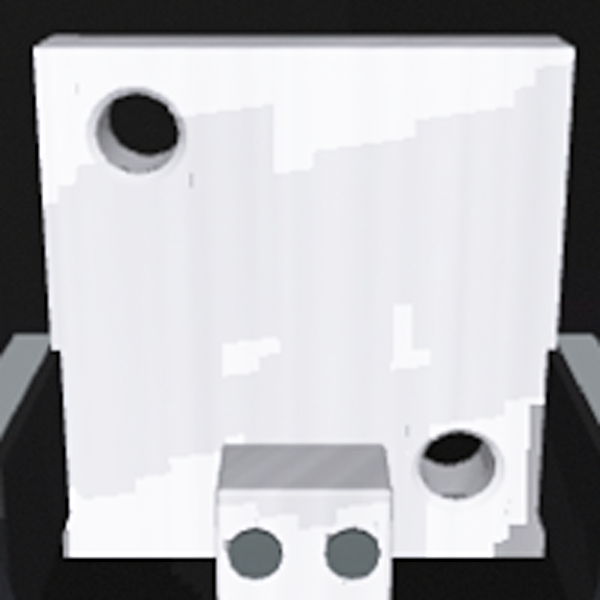

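View pics/w12d.png

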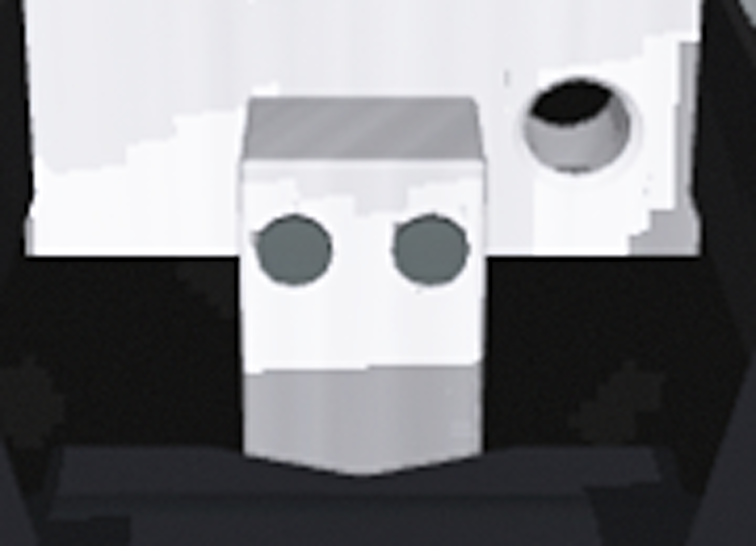

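```bash
cat > pnp.py <<'E'
from h import *
def car_pnp(pts,c,s):
    L=np.array([(-32,-30,10),(-32,30,10),(32,-30,10),(32,30,10),(-22,-19,10),(20,19,10),(16,-10,22),(16,10,22)])/1e3
    K=np.array(c["camera_matrix"]);ok,rv,tv=cv2.solvePnP(L,np.array(pts,float),K,None,flags=cv2.SOLVEPNP_ITERATIVE)
    pr=cv2.projectPoints(L,rv,tv,K,None)[0][:,0]-pts
    T=np.array(c["world_from_camera"]);Rw=T[:3,:3]@cv2.Rodrigues(rv)[0];o=T[:3,:3]@tv[:,0]+T[:3,3]
    R0=Rd(s["eef_rot"])
    print("world o",o.round(4),"rpy",Rot.from_matrix(Rw).as_euler('xyz',degrees=True).round(2),"res",pr.round(1).tolist())
    print("in tool",R0.inv().apply(o-s["position"]).round(4))
    return Rw,o
E
python3 - <<'E'
from pnp import *
import pickle;im,c,s=pickle.load(open("w12.pkl","rb"))
a=lambda u,v:(225+(u+.5)/3-.5,175+(v+.5)/3-.5)
d=lambda u,v:(240+(u+.5)/4.2-.5,300+(v+.5)/4.2-.5)
car_pnp([a(35,48),a(574,48),a(64,557),a(545,557),a(138,130),a(457,465),d(243,160),d(485,160)],c,s)
E
```

```text
world o [0.4876 0.1736 0.0691] rpy [-0.42 -0.39 -0.88] res [[0.3, -0.7], [-0.2, -0.5], [0.1, -0.3], [-0.7, -0.6], [-0.1, 1.3], [0.6, 1.2], [-1.0, -0.2], [1.0, -0.2]]
in tool [ 0.015  -0.0009 -0.0045]
```

```bash
python3 - <<'E'
from h import *
st();go([.5187,.0245,.0645],180)
E
```

```text
t 10.50 pos [0.5026, 0.1742, 0.0644] rpy [-179.93, -0.16, 179.21] F [-1.0, -0.1, -2.1] w 0.0579
shift [-0.0182, -0.1495, -0.0] rot [-0.0012, -0.0028, -0.0137] |d|rows 3.6 rot rows 0.1
```

{"op": "jog_arm", "data": {"series": [-0.002,-0.015,0,0,0,-0.004,0.5,-0.006,-0.045,0,0,0,-0.01,0.5,-0.01,-0.08,0,0,0,-0.014,0.5,-0.013,-0.115,0,0,0,-0.014,0.5,-0.016,-0.137,0,0,0,-0.014,0.5,-0.0172,-0.1475,0,0,0,-0.014,0.5,-0.0172,-0.1499,0,0,0,-0.014,0.5,-0.0172,-0.1499,0,0,0,-0.014,0.5,-0.0172,-0.1499,0,0,0,-0.014,0.5,-0.0172,-0.1499,0,0,0,-0.014,0.5,-0.0172,-0.1499,0,0,0,-0.014,0.5,-0.0172,-0.1499,0,0,0,-0.014,0.5]}}

```text
time: 11.5
position: [0.5188, 0.0259, 0.0659]
eef_rot: [180.0, -0.0, -179.9]
contact_force: [-0.3, 0.7, -1.2]
gripper_width: 0.058
```

```bash
python3 - <<'E'
from h import *
import pickle
cams.grab_frame("top");cams.grab_frame("top");s=st();c=cams.get_calibration("wrist");im=cams.grab_frame("wrist");st();cv2.imwrite("pics/w13.png",im)
pickle.dump((im,c,s),open("w13.pkl","wb"))
go([.5187,.0245,.0645],180)
E
```

```text
t 11.60 pos [0.5188, 0.0253, 0.0659] rpy [179.99, 0.0, -179.91] F [0.3, 0.8, -1.0] w 0.0581
t 11.65 pos [0.5188, 0.0251, 0.0659] rpy [179.99, 0.01, -179.94] F [-1.1, 0.2, -1.5] w 0.0581
shift [0.0001, -0.0006, 0.0014] rot [0.0002, 0.0001, 0.0011] |d|rows 0.0 rot rows 0.0
```

View pics/w13.png

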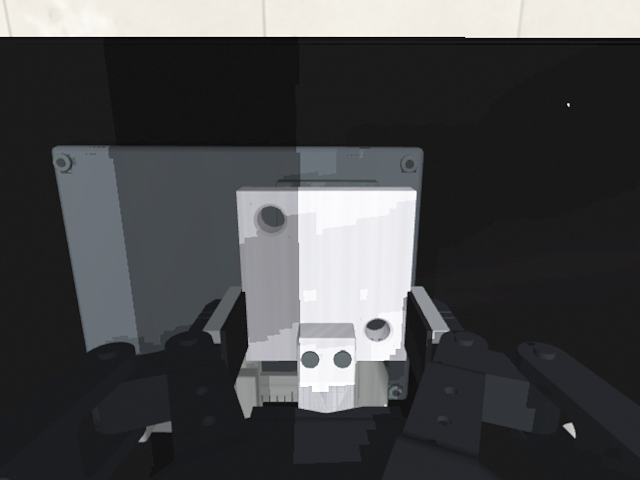

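{"op": "jog_arm", "data": {"series": [0,-0.0002,0.008,0,0,0,0.5,0,-0.0002,0.018,0,0,0,0.5,0,-0.0002,0.025,0,0,0,0.5,0,-0.0002,0.029,0,0,0,0.5,0,-0.0002,0.029,0,0,0,0.5,0,-0.0002,0.029,0,0,0,0.5,0,-0.0002,0.029,0,0,0,0.5]}}

```text
time: 12.23
position: [0.519, 0.0243, 0.0369]
eef_rot: [180.0, 0.0, -180.0]
contact_force: [0.1, -0.1, -2.0]
gripper_width: 0.0576
```

```bash
python3 - <<'E'
from h import *
import pickle
cams.grab_frame("top");s=st();c=cams.get_calibration("wrist");im=cams.grab_frame("wrist");st()
pickle.dump((im,c,s),open("w14.pkl","wb"))
cv2.imwrite("pics/w14.png",cv2.convertScaleAbs(cv2.resize(im[165:365,225:430],None,fx=3,fy=3,interpolation=cv2.INTER_CUBIC),alpha=1.3,beta=20))
a=cv2.resize(im[195:240,245:300],None,fx=8,fy=8,interpolation=cv2.INTER_CUBIC);b=cv2.resize(im[305:350,350:405],None,fx=8,fy=8,interpolation=cv2.INTER_CUBIC)
cv2.imwrite("pics/w14h.png",cv2.convertScaleAbs(np.vstack([a,b])[:, :],alpha=1.5,beta=30)[:720])
E
```

```text
t 12.28 pos [0.5191, 0.0244, 0.0371] rpy [179.99, 0.03, -179.99] F [0.4, -0.5, -2.4] w 0.0577
t 12.33 pos [0.5191, 0.0244, 0.0372] rpy [179.99, 0.04, -179.99] F [0.2, 0.4, -2.0] w 0.0577
```

View pics/w14.png

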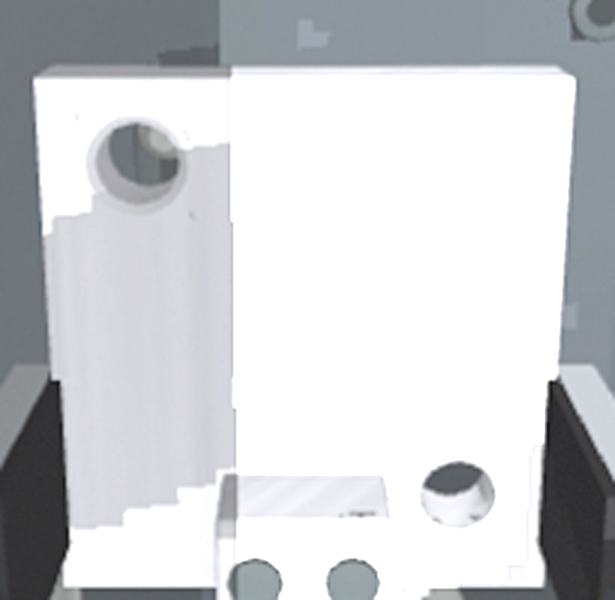

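View pics/w14h.png

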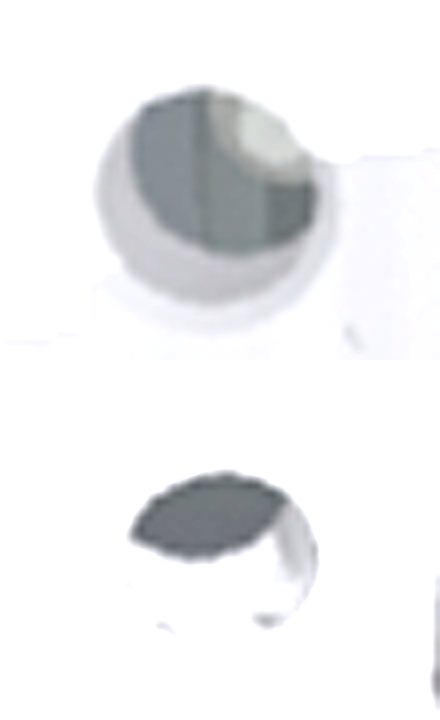

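```bash
python3 - <<'E'
from h import *
import pickle;im,c,s=pickle.load(open("w14.pkl","rb"))
g=lambda u,v:(245+(u+.5)/8-.5,195+(v+.5)/8-.5)
print("pin",onz(c,g(270,140),.035),"hole",onz(c,g(215,205),.0507))
a=lambda u,v:(225+(u+.5)/3-.5,165+(v+.5)/3-.5)
print("hole again",onz(c,a(138,165),.0507), "hole2",onz(c,a(457,494),.0507))
for z in(.0487,.0527):print(onz(c,g(215,205),z))
print("expected pin px at hole xy",[proj(c,[*onz(c,g(215,205),.0507)[:2],.035])])
from pnp import *
car_pnp([a(35,78),a(574,78),a(64,586),a(545,586),a(138,165),a(457,494),a(219,517),a(388,517)],c,s)
E
```

```text
pin [0.48280099 0.00526444 0.035     ] hole [0.48245909 0.00477207 0.0507    ]
hole again [0.48227625 0.00451423 0.0507    ] hole2 [0.5239061  0.04243901 0.0507    ]
[0.48290805 0.00448523 0.0487    ]
[0.48201014 0.00505892 0.0527    ]
expected pin px at hole xy [array([276.99592478, 211.18333347])]
world o [0.5042 0.0235 0.0411] rpy [-0.09 -0.42  0.02] res [[0.3, -0.3], [-0.7, -0.3], [0.5, -0.5], [-0.9, -0.6], [-0.2, -0.1], [0.4, 1.3], [-1.2, 0.3], [1.7, 0.2]]
in tool [ 0.0149 -0.0009 -0.004 ]
```

{"op": "jog_arm", "data": {"series": [0,0.0004,0.002,0,0,0,0.5,0,0.0008,0.004,0,0,0,0.5,0,0.0008,0.006,0,0,0,0.5,0,0.0008,0.007,0,0,0,0.5,0,0.0008,0.008,0,0,0,0.5,0,0.0008,0.009,0,0,0,0.5,0,0.0008,0.009,0,0,0,0.5]}}

```text
time: 12.92
position: [0.5187, 0.0251, 0.0277]
eef_rot: [180.0, -0.0, -180.0]
contact_force: [-0.8, -0.5, -1.7]
gripper_width: 0.0578
```

```bash
python3 - <<'E'
from h import *
import pickle
s=st();c=cams.get_calibration("wrist");im=cams.grab_frame("wrist");st()
a=cv2.resize(im[195:240,245:300],None,fx=8,fy=8,interpolation=cv2.INTER_CUBIC);b=cv2.resize(im[305:350,350:405],None,fx=8,fy=8,interpolation=cv2.INTER_CUBIC)
cv2.imwrite("pics/w15h.png",cv2.convertScaleAbs(np.hstack([a,b]),alpha=1.0,beta=10)[:720])
E
```

```text
t 12.92 pos [0.5187, 0.0251, 0.0277] rpy [180.0, -0.02, -179.99] F [-0.8, -0.5, -1.7] w 0.0578
t 12.97 pos [0.5188, 0.0252, 0.0278] rpy [180.0, -0.01, -179.99] F [1.0, -0.5, -1.0] w 0.0578
```

View pics/w15h.png

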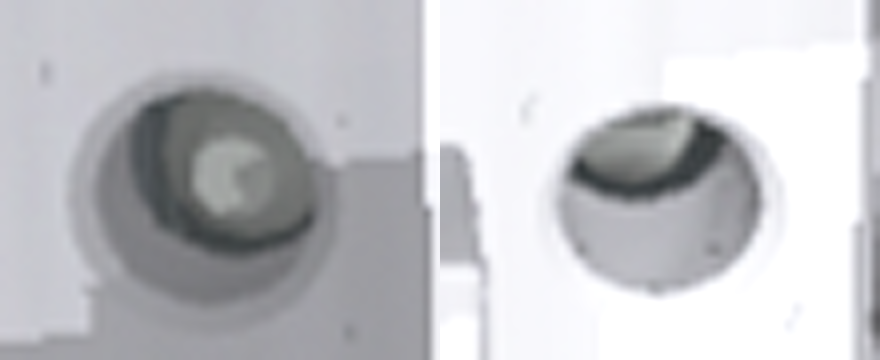

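{"op": "jog_arm", "data": {"series": [0,0,0.0015,0,0,0,0.5,0,0,0.003,0,0,0,0.5,0,0,0.0045,0,0,0,0.5,0,0,0.006,0,0,0,0.5,0,0,0.006,0,0,0,0.5,0,0,0.006,0,0,0,0.5]}}

```text
time: 13.47
position: [0.5187, 0.0252, 0.0217]
eef_rot: [180.0, -0.0, -180.0]
contact_force: [-1.0, -0.9, -1.9]
gripper_width: 0.0579
```

```bash
python3 - <<'E'
from h import *
import pickle
s=st();c=cams.get_calibration("wrist");im=cams.grab_frame("wrist");st()
a=cv2.resize(im[195:240,245:300],None,fx=8,fy=8,interpolation=cv2.INTER_CUBIC);b=cv2.resize(im[305:350,350:405],None,fx=8,fy=8,interpolation=cv2.INTER_CUBIC)
cv2.imwrite("pics/w16h.png",cv2.convertScaleAbs(np.hstack([a,b]),alpha=1.0,beta=10)[:720])
E
```

```text
t 13.47 pos [0.5187, 0.0252, 0.0217] rpy [180.0, -0.02, -179.99] F [-1.0, -0.9, -1.9] w 0.0579
t 13.52 pos [0.5188, 0.0252, 0.0218] rpy [180.0, -0.0, -179.99] F [-0.3, 0.7, -1.6] w 0.0577
```

View pics/w16h.png

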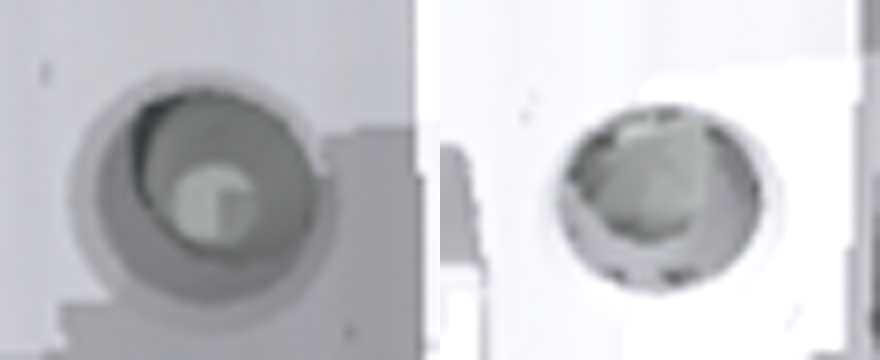

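{"op": "jog_arm", "data": {"series": [0,0,0.0015,0,0,0,0.5,0,0,0.003,0,0,0,0.5,0,0,0.004,0,0,0,0.5,0,0,0.005,0,0,0,0.5,0,0,0.0055,0,0,0,0.5,0,0,0.0055,0,0,0,0.5]}}

```text
time: 14.02
position: [0.5187, 0.0252, 0.0165]
eef_rot: [180.0, -0.0, -180.0]
contact_force: [-1.1, 0.4, 0.4]
gripper_width: 0.0579
```

```bash
python3 - <<'E'
from h import *
import pickle
s=st();c=cams.get_calibration("wrist");im=cams.grab_frame("wrist");st()
a=cv2.resize(im[195:240,245:300],None,fx=8,fy=8,interpolation=cv2.INTER_CUBIC);b=cv2.resize(im[305:350,350:405],None,fx=8,fy=8,interpolation=cv2.INTER_CUBIC)
cv2.imwrite("pics/w17h.png",cv2.convertScaleAbs(np.hstack([a,b]),alpha=1.0,beta=10)[:720])
E
```

```text
t 14.02 pos [0.5187, 0.0252, 0.0165] rpy [180.0, -0.01, -179.99] F [-1.1, 0.4, 0.4] w 0.0579
t 14.07 pos [0.5188, 0.0252, 0.0165] rpy [179.99, -0.01, -179.99] F [-1.0, -0.1, 0.7] w 0.0578
```

View pics/w17h.png

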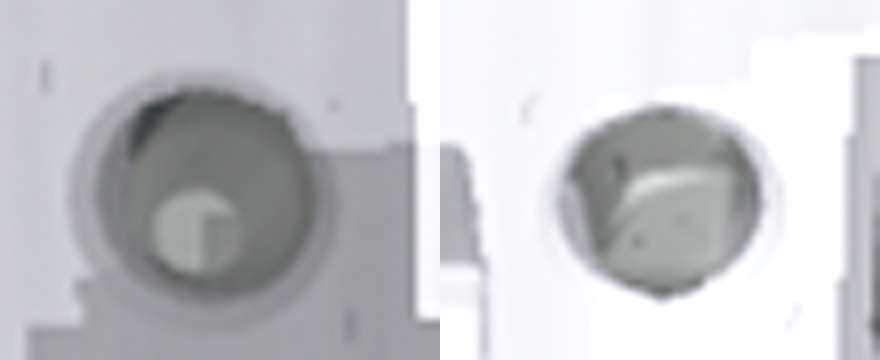

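{"op": "jog_arm", "data": {"series": [0,0,0.001,0,0,0,0.5,0,0,0.001,0,0,0,0.5]}}

```text
time: 14.23
position: [0.5188, 0.0252, 0.0165]
eef_rot: [180.0, -0.0, -180.0]
contact_force: [-4.4, -0.8, 10.3]
gripper_width: 0.058
```

{"op": "jog_arm", "data": {"series": [0,0,-0.0005,0,0,0,0.65,0,0,-0.0005,0,0,0,0.75,0,0,-0.0005,0,0,0,0.8,0,0,-0.0005,0,0,0,0.85,0,0,-0.0005,0,0,0,0.85,0,0,-0.012,0,0,0,0.85,0,0,-0.035,0,0,0,0.85,0,0,-0.065,0,0,0,0.85,0,0,-0.085,0,0,0,0.85,0,0,-0.09,0,0,0,0.85,0,0,-0.09,0,0,0,0.85]}}

```text
time: 15.15
position: [0.5202, 0.0253, 0.1076]
eef_rot: [180.0, 0.3, -180.0]
contact_force: [0.4, -0.4, -0.8]
gripper_width: 0.0727
```

```bash
python3 - <<'E'
from h import *
import pickle
s=st();c=cams.get_calibration("wrist");im=cams.grab_frame("wrist");t=cams.grab_frame("top");st()
pickle.dump((im,c,s),open("w18.pkl","wb"))
cv2.imwrite("pics/w18.png",im)
E
```

```text
t 15.15 pos [0.5202, 0.0253, 0.1076] rpy [179.96, 0.26, -179.99] F [0.4, -0.4, -0.8] w 0.0727
t 15.25 pos [0.5183, 0.0251, 0.1051] rpy [180.0, -0.04, -179.99] F [-0.1, -0.0, -1.1] w 0.0725
```

View pics/w18.png

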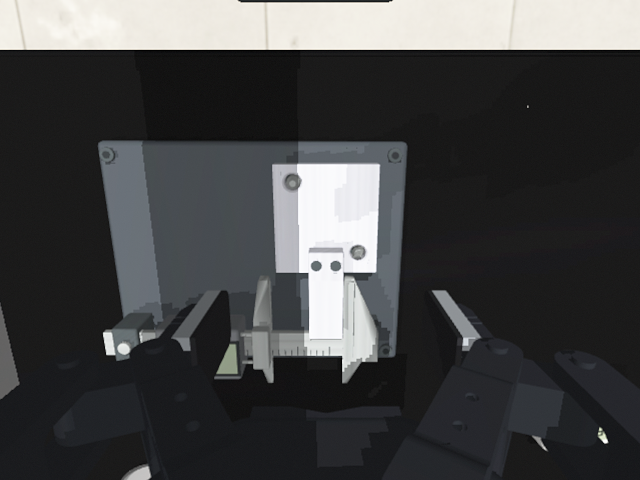

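```bash
python3 - <<'E'
from h import *
import pickle
c=cams.get_calibration("top")
p=onz(c,(350+515/6.6-.5,235+143/6.6-.5),.062);print(p, p[:2]-[.5037,.0254])
go([.555,p[1],.16],180)
E
```

```text
[ 0.58290239 -0.06664087  0.062     ] [ 0.07920239 -0.09204087]
shift [-0.0366, -0.0918, -0.0549] rot [0.0, -0.0007, 0.0003] |d|rows 2.7 rot rows 0.0
```

```bash
python3 - <<'E'
from h import *
s=st();print(s["joint_positions"].round(1))
go([.583,-.060,.125],90);go([.583,-.060,.125],-90)
E
```

```text
t 15.25 pos [0.5183, 0.0251, 0.1051] rpy [180.0, -0.04, -179.99] F [-0.1, -0.0, -1.1] w 0.0725
[ -7.4  21.3  -0.  116.1   0.   42.7  82.6]
shift [-0.0647, -0.0851, -0.0199] rot [-0.0005, -0.0005, 1.5711] |d|rows 2.6 rot rows 12.6
shift [-0.0647, -0.0851, -0.0199] rot [0.0005, -0.0005, -1.5705] |d|rows 2.6 rot rows 12.6
```

{"op": "jog_arm", "data": {"series": [-0.01,-0.01,-0.01,0,0,0.1,0.45,-0.02,-0.02,-0.02,0,0,0.22,0.45,-0.03,-0.03,-0.02,0,0,0.34,0.45,-0.04,-0.045,-0.02,0,0,0.46,0.45,-0.05,-0.06,-0.02,0,0,0.58,0.45,-0.058,-0.07,-0.02,0,0,0.7,0.45,-0.063,-0.08,-0.02,0,0,0.82,0.45,-0.065,-0.085,-0.02,0,0,0.94,0.45,-0.065,-0.085,-0.02,0,0,1.06,0.45,-0.065,-0.085,-0.02,0,0,1.18,0.45,-0.065,-0.085,-0.02,0,0,1.3,0.45,-0.065,-0.085,-0.02,0,0,1.4,0.45]}}

```text
time: 16.25
position: [0.5827, -0.0598, 0.1234]
eef_rot: [-179.8, -0.0, 99.5]
contact_force: [0.7, 0.3, -1.0]
gripper_width: 0.0386
```

{"op": "jog_arm", "data": {"series": [0,0,0,0,0,0.09,0.45,0,0,0,0,0,0.15,0.45,0,0,0,0,0,0.171,0.45,0,0,0,0,0,0.171,0.45,0,0,0,0,0,0.171,0.45,0,0,0,0,0,0.171,0.45]}}

```text
time: 16.75
position: [0.5835, -0.0598, 0.1249]
eef_rot: [-179.9, -0.0, 90.1]
contact_force: [-0.2, -0.4, -0.3]
gripper_width: 0.0384
```

```bash
python3 - <<'E'
from h import *
import pickle
s=st();c=cams.get_calibration("wrist");im=cams.grab_frame("wrist");st()
pickle.dump((im,c,s),open("w19.pkl","wb"))
cv2.imwrite("pics/w19.png",im)
E
```

```text
t 16.75 pos [0.5835, -0.0598, 0.1249] rpy [-179.94, -0.0, 90.05] F [-0.2, -0.4, -0.3] w 0.0384
t 16.80 pos [0.5836, -0.0598, 0.125] rpy [-179.96, -0.01, 90.04] F [0.1, -0.6, 0.6] w 0.0385
```

View pics/w19.png

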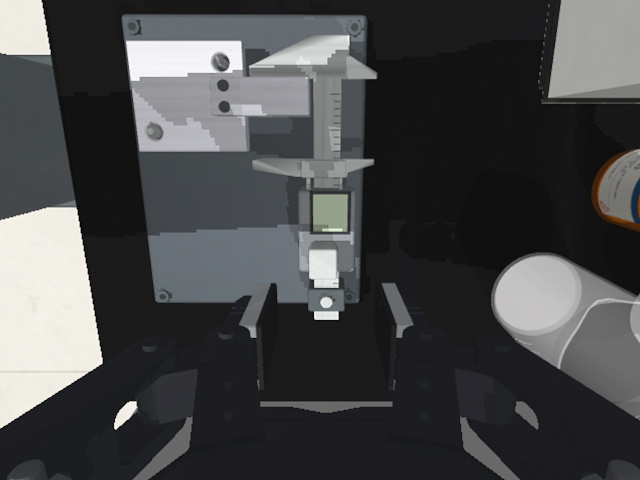

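```bash
python3 - <<'E'
import pickle,cv2
im,c,s=pickle.load(open("w19.pkl","rb"))
cv2.imwrite("pics/w19a.png",cv2.resize(im[30:180,235:385],None,fx=4,fy=4,interpolation=cv2.INTER_CUBIC))
cv2.imwrite("pics/w19b.png",cv2.resize(im[175:325,260:390],None,fx=4,fy=4,interpolation=cv2.INTER_CUBIC))
E
```

```text
(no output)
```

View pics/w19a.png

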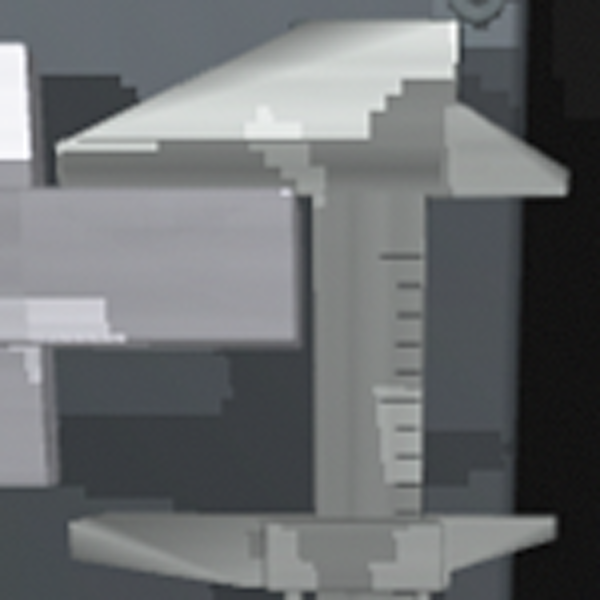

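View pics/w19b.png

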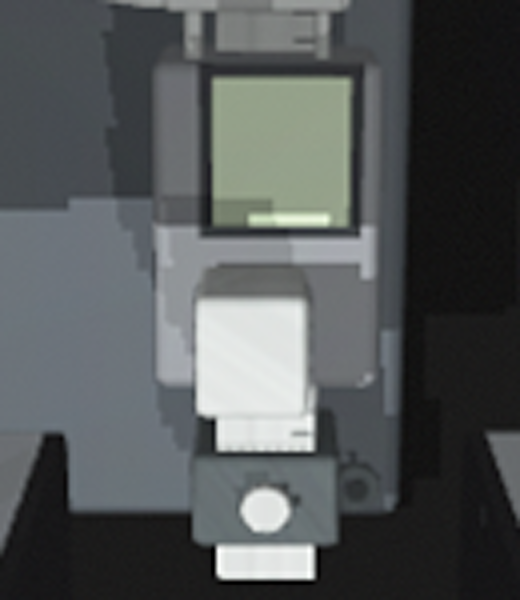

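```bash
python3 - <<'E'
from h import *
import pickle;im,c,s=pickle.load(open("w19.pkl","rb"))
a=lambda u,v:(235+(u+.5)/4-.5,30+(v+.5)/4-.5)
b=lambda u,v:(260+(u+.5)/4-.5,175+(v+.5)/4-.5)
print("thumb",onz(c,b(252,356),.062),onz(c,b(196,296),.062),onz(c,b(307,416),.062))
for z in(.035,.03,.025):print("mj",onz(c,a(90,522),z),"mj right",onz(c,a(500,518),z),"fj",onz(c,a(500,195),z)[1],onz(c,a(120,187),z)[1])
print("key",onz(c,a(150,187),.042),onz(c,a(150,344),.042),onz(c,a(298,260),.042))
print(s["position"],"gauge base left",onz(c,(156,302),.01))
go([.5837,-.0659,.05],90)
E
```

```text
thumb [ 0.58166539 -0.0662046   0.062     ] [ 0.57389868 -0.05742415  0.062     ] [ 0.58945643 -0.07517307  0.062     ]
mj [ 0.54275693 -0.01097481  0.035     ] mj right [ 0.60335178 -0.01032199  0.035     ] fj 0.03419204121803268 0.03518054565908291
mj [ 0.54188543 -0.01131726  0.03      ] mj right [ 0.60377584 -0.01065048  0.03      ] fj 0.03481529128976087 0.03582493066493524
mj [ 0.54101393 -0.01165971  0.025     ] mj right [ 0.60419991 -0.01097897  0.025     ] fj 0.03543854136148907 0.036469315670787567
key [0.55414259 0.03428278 0.042     ] [0.55343213 0.01389956 0.042     ] [0.57416307 0.02495322 0.042     ]
[ 0.58353636 -0.05980533  0.12486031] gauge base left [ 0.46083983 -0.11351927  0.01      ]
shift [-0.0061, 0.0001, 0.075] rot [-0.0006, -0.0001, 0.0007] |d|rows 1.8 rot rows 0.0
```

{"op": "jog_arm", "data": {"series": [-0.002,-0.0004,0.02,0,0,0,0.45,-0.0042,-0.0007,0.045,0,0,0,0.45,-0.0042,-0.0007,0.065,0,0,0,0.45,-0.0042,-0.0007,0.073,0,0,0,0.45,-0.0042,-0.0007,0.076,0,0,0,0.45,-0.0042,-0.0007,0.0765,0,0,0,0.45,-0.0042,-0.0007,0.0765,0,0,0,0.45]}}

```text
time: 17.38
position: [0.5839, -0.0641, 0.0497]
eef_rot: [179.9, -0.0, 90.0]
contact_force: [-0.1, -0.2, -0.2]
gripper_width: 0.0385
```

```bash
python3 - <<'E'
from h import *
st();im=cams.grab_frame("wrist");st()
cv2.imwrite("pics/w20.png",im)
E
```

```text
t 17.38 pos [0.5839, -0.0641, 0.0497] rpy [179.91, -0.0, 90.01] F [-0.1, -0.2, -0.2] w 0.0385
t 17.43 pos [0.5841, -0.0641, 0.05] rpy [179.88, -0.0, 90.01] F [0.3, 0.1, -0.4] w 0.0385
```

View pics/w20.png

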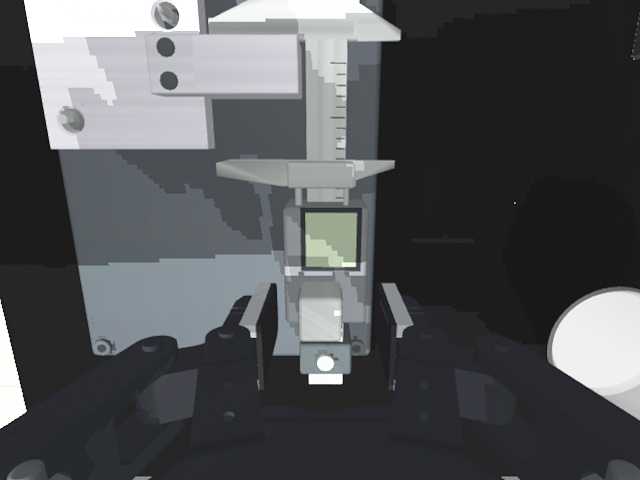

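{"op": "jog_arm", "data": {"series": [0,-0.001,0,0,0,0,0.25,0,-0.001,0,0,0,0,0.1,0,-0.001,0,0,0,0,0,0,-0.001,0,0,0,0,0,0,-0.001,0,0,0,0,0], "force": 25}}

```text
time: 17.85
position: [0.5818, -0.064, 0.0499]
eef_rot: [-180.0, -0.0, 90.0]
contact_force: [-2.4, -0.7, 5.4]
gripper_width: 0.0151
```

{"op": "jog_arm", "data": {"series": [0.002,0,0,0,0,0,0,0.006,0,0,0,0,0,0,0.01,0,0,0,0,0,0,0.014,0,0,0,0,0,0,0.017,0,0,0,0,0,0,0.019,0,0,0,0,0,0,0.02,0,0,0,0,0,0,0.02,0,0,0,0,0,0]}}

```text
time: 18.52
position: [0.5819, -0.0468, 0.05]
eef_rot: [180.0, 0.2, 89.9]
contact_force: [-3.2, -4.0, 5.5]
gripper_width: 0.0149
```

```bash
python3 - <<'E'
from h import *
import pickle
s=st();c=cams.get_calibration("wrist");im=cams.grab_frame("wrist");st()
pickle.dump((im,c,s),open("w21.pkl","wb"))
cv2.imwrite("pics/w21.png",im)
cv2.imwrite("pics/w21a.png",cv2.resize(im[60:240,200:400],None,fx=4,fy=4,interpolation=cv2.INTER_CUBIC)[:600])
E
```

```text
t 18.52 pos [0.5819, -0.0468, 0.05] rpy [179.98, 0.17, 89.91] F [-3.2, -4.0, 5.5] w 0.0149
t 18.57 pos [0.5819, -0.0468, 0.0499] rpy [179.98, 0.16, 89.9] F [-2.5, -5.2, 5.3] w 0.0155
```

View pics/w21.png

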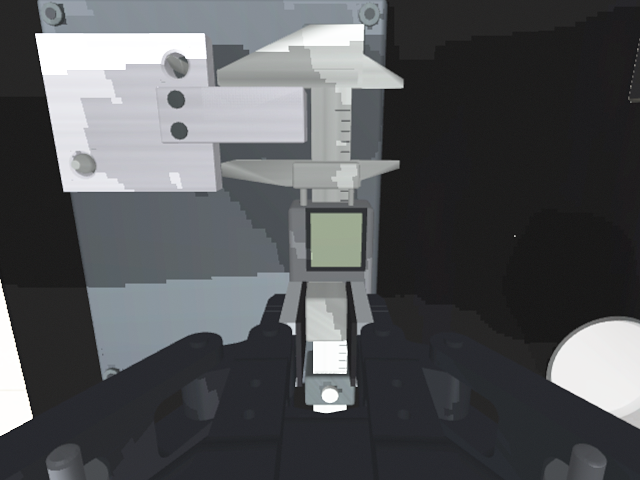

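{"op": "jog_arm", "data": {"series": [0.002,0,-0.0005,0,0,0,0,0.004,0,-0.0008,0,0,0,0,0.006,0,-0.001,0,0,0,0,0.0065,0,-0.001,0,0,0,0,0.0065,0,-0.001,0,0,0,0,0.0065,0,-0.001,0,0,0,0]}}

```text
time: 19.07
position: [0.5818, -0.0402, 0.05]
eef_rot: [180.0, 0.2, 89.9]
contact_force: [-0.5, -4.8, -0.7]
gripper_width: 0.0151
```

```bash
python3 - <<'E'
from h import *
import pickle
s=st();c=cams.get_calibration("wrist");im=cams.grab_frame("wrist");st()
pickle.dump((im,c,s),open("w22.pkl","wb"))
cv2.imwrite("pics/w22a.png",cv2.resize(im[70:220,210:410],None,fx=4,fy=4,interpolation=cv2.INTER_CUBIC)[:600])
E
```

```text
t 19.07 pos [0.5818, -0.0402, 0.05] rpy [179.99, 0.18, 89.92] F [-0.5, -4.8, -0.7] w 0.0151
t 19.12 pos [0.5818, -0.0402, 0.05] rpy [179.98, 0.18, 89.91] F [-0.4, -5.3, -0.3] w 0.0152
```

View pics/w22a.png

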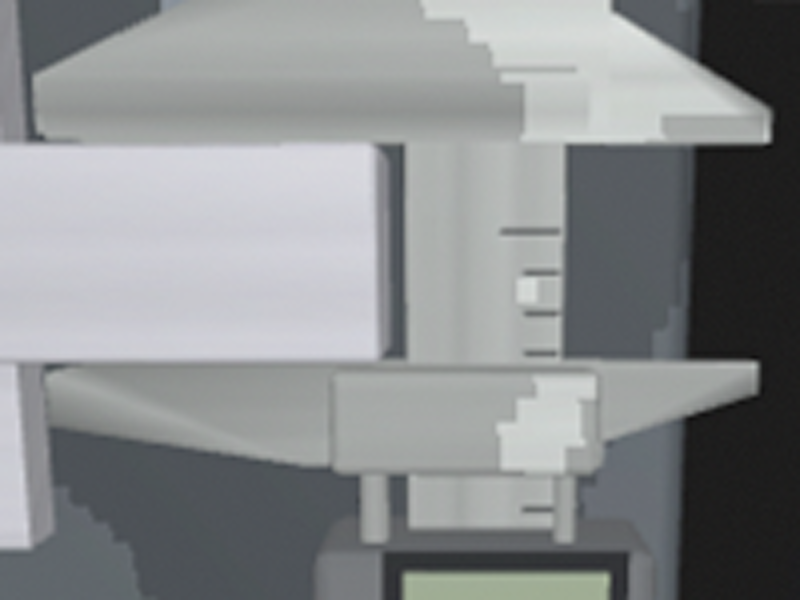

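View pics/w21a.png

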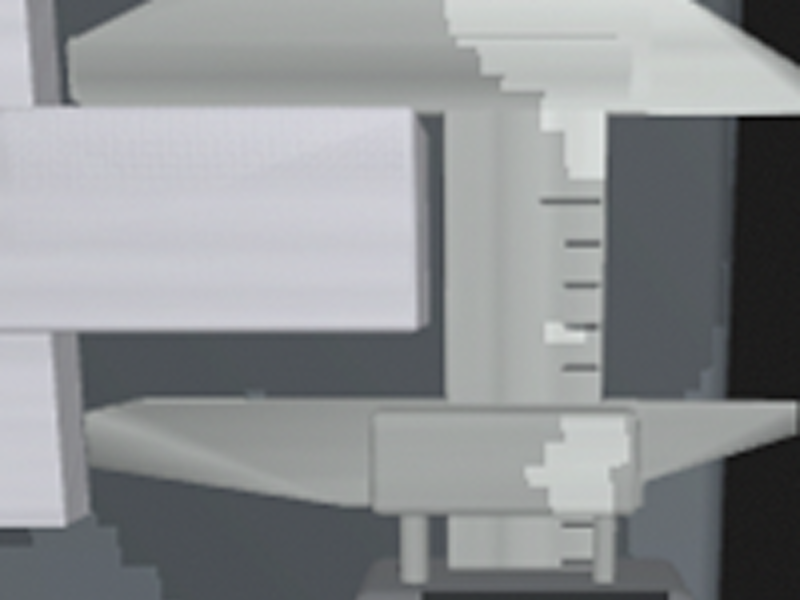

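{"op": "jog_arm", "data": {"series": [0.001,0,0,0,0,0,0,0.002,0,0,0,0,0,0,0.003,0,0,0,0,0,0,0.0035,0,0,0,0,0,0,0.0035,0,0,0,0,0,0]}}

```text
time: 19.53
position: [0.5819, -0.0382, 0.05]
eef_rot: [180.0, 0.3, 89.9]
contact_force: [0.1, -8.2, -0.8]
gripper_width: 0.0153
```

```bash
python3 - <<'E'
from h import *
import pickle
s=st();c=cams.get_calibration("wrist");im=cams.grab_frame("wrist");st()
pickle.dump((im,c,s),open("w23.pkl","wb"))
cv2.imwrite("pics/w23a.png",cv2.resize(im[70:220,210:410],None,fx=4,fy=4,interpolation=cv2.INTER_CUBIC)[:600])
E
```

```text
t 19.53 pos [0.5819, -0.0382, 0.05] rpy [179.97, 0.28, 89.87] F [0.1, -8.2, -0.8] w 0.0153
t 19.58 pos [0.5819, -0.0382, 0.0501] rpy [179.97, 0.28, 89.86] F [-1.1, -6.7, -1.1] w 0.0150
```

View pics/w23a.png

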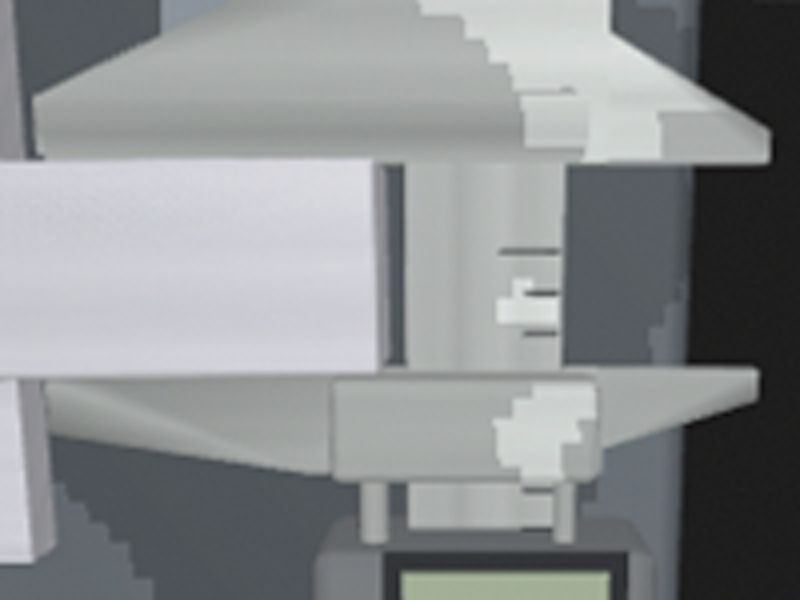

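{"op": "jog_arm", "data": {"series": [0.001,0,0,0,0,0,0,0.002,0,0,0,0,0,0,0.0026,0,0,0,0,0,0,0.0026,0,0,0,0,0,0,0.0026,0,0,0,0,0,0]}}

```text
time: 20.0
position: [0.5819, -0.0362, 0.05]
eef_rot: [180.0, 0.3, 89.8]
contact_force: [-0.7, -8.9, -1.6]
gripper_width: 0.0151
```

```bash
python3 - <<'E'
from h import *
import pickle
s=st();c=cams.get_calibration("wrist");im=cams.grab_frame("wrist");st()
pickle.dump((im,c,s),open("w24.pkl","wb"))
cv2.imwrite("pics/w24a.png",cv2.resize(im[70:220,210:410],None,fx=4,fy=4,interpolation=cv2.INTER_CUBIC)[:600])
E
```

```text
t 20.00 pos [0.5819, -0.0362, 0.05] rpy [179.96, 0.31, 89.84] F [-0.7, -8.9, -1.6] w 0.0151
t 20.05 pos [0.5818, -0.0362, 0.05] rpy [179.96, 0.31, 89.85] F [-0.4, -8.8, -1.4] w 0.0152
```

View pics/w24a.png

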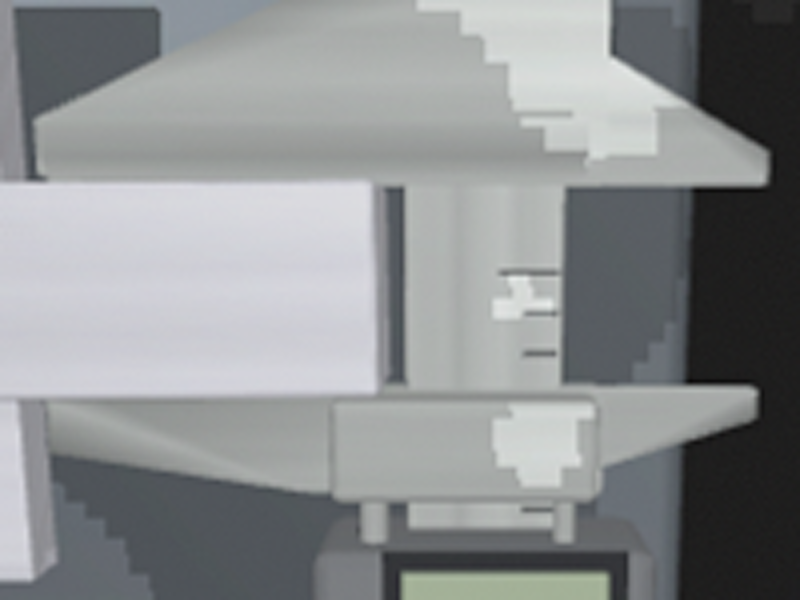

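```bash
python3 - <<'E'
from h import *
import pickle
col={}
for n in (22,23,24):
    im,c,s=pickle.load(open(f"w{n}.pkl","rb"))
    b=lambda v,u=470:(210+(u+.5)/4-.5,70+(v+.5)/4-.5)
    v={22:472,23:481,24:501}[n]
    g=cv2.cvtColor(im,cv2.COLOR_BGR2GRAY).astype(float)
    p=g[180:215,301:305].mean(1);q=g[180:215,349:352].mean(1)
    print(n,s["position"][1].round(4),[ (onz(c,b(v),z)[1]-s["position"][1]).round(5) for z in(.035,.04)]);print(p.astype(int).tolist())
E
```

```text
22 -0.0402 [np.float64(0.04287), np.float64(0.04357)]
[167, 165, 165, 164, 164, 165, 162, 146, 145, 162, 162, 161, 161, 160, 161, 161, 161, 161, 161, 160, 160, 161, 160, 161, 162, 141, 97, 104, 115, 121, 121, 122, 123, 124, 123]
23 -0.0382 [np.float64(0.04194), np.float64(0.04269)]
[170, 169, 169, 168, 167, 166, 166, 168, 164, 146, 146, 165, 164, 163, 163, 163, 163, 163, 162, 162, 163, 163, 162, 163, 164, 146, 104, 105, 116, 122, 123, 123, 124, 124, 124]
24 -0.0362 [np.float64(0.03989), np.float64(0.0407)]
[171, 170, 171, 171, 170, 171, 171, 170, 169, 168, 168, 168, 169, 165, 147, 147, 166, 165, 165, 164, 164, 164, 164, 164, 166, 146, 105, 106, 117, 124, 124, 124, 125, 126, 126]
```

{"op": "jog_arm", "data": {"series": [-0.0015,0,0,0,0,0,0,-0.003,0,0,0,0,0,0,-0.0035,0,0,0,0,0,0,-0.0035,0,0,0,0,0,0]}}

```text
time: 20.38
position: [0.5819, -0.0362, 0.05]
eef_rot: [-180.0, 0.1, 90.0]
contact_force: [-2.0, -5.8, 1.4]
gripper_width: 0.0152
```

{"op": "jog_arm", "data": {"series": [-0.0015,0,0,0,0,0,0,-0.003,0,0,0,0,0,0,-0.004,0,0,0,0,0,0,-0.004,0,0,0,0,0,0]}}

```text
time: 20.72
position: [0.5819, -0.0367, 0.0499]
eef_rot: [-179.9, -0.2, 90.1]
contact_force: [-3.3, 3.1, 3.9]
gripper_width: 0.0152
```

{"op": "jog_arm", "data": {"series": [0.001,0,0,0,0,0,0,0.0015,0,0,0,0,0,0,0.0015,0,0,0,0,0,0]}}

```text
time: 20.97
position: [0.5819, -0.0368, 0.05]
eef_rot: [-180.0, -0.0, 90.0]
contact_force: [-3.8, 1.4, 4.3]
gripper_width: 0.0151
```

```bash
python3 - <<'E'
from h import *
import pickle
s=st();c=cams.get_calibration("wrist");im=cams.grab_frame("wrist");st()
pickle.dump((im,c,s),open("w25.pkl","wb"))
cv2.imwrite("pics/w25a.png",cv2.resize(im[70:220,210:410],None,fx=4,fy=4,interpolation=cv2.INTER_CUBIC)[:600])
g=cv2.cvtColor(im,cv2.COLOR_BGR2GRAY).astype(float);print(g[180:215,301:305].mean(1).astype(int).tolist())
E
```

```text
t 20.97 pos [0.5819, -0.0368, 0.05] rpy [-179.97, -0.04, 90.03] F [-3.8, 1.4, 4.3] w 0.0151
t 21.02 pos [0.5819, -0.0368, 0.0499] rpy [-179.96, -0.05, 90.02] F [-4.3, 2.3, 6.1] w 0.0152
[170, 170, 169, 170, 170, 170, 169, 168, 167, 167, 167, 165, 153, 143, 153, 164, 163, 164, 165, 164, 161, 161, 161, 162, 162, 140, 99, 108, 118, 123, 123, 124, 124, 124, 125]
```

View pics/w25a.png

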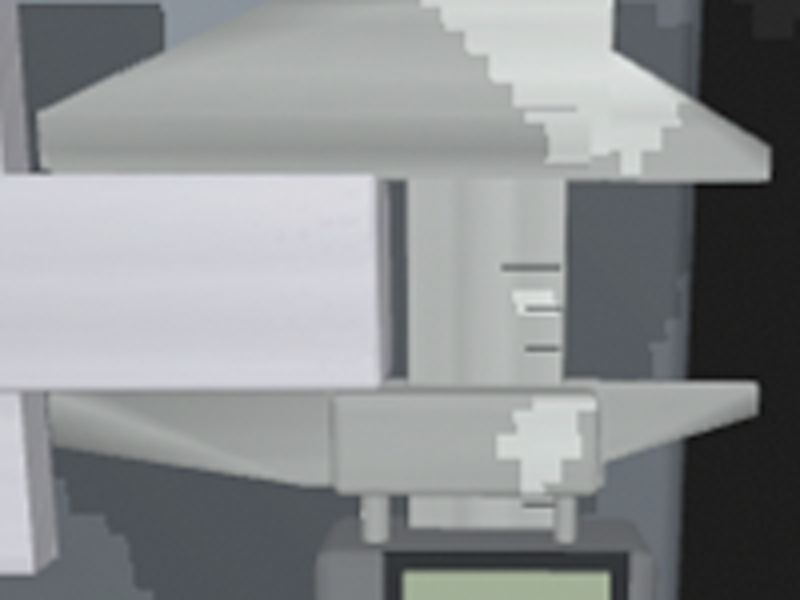

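{"op": "jog_arm", "data": {"series": [0.002,0,0,0,0,0,0,0.004,0,0,0,0,0,0,0.0055,0,-0.0003,0,0,0,0,0.0062,0,-0.0005,0,0,0,0,0.0062,0,-0.0005,0,0,0,0,0.0062,0,-0.0005,0,0,0,0]}}

```text
time: 21.52
position: [0.5819, -0.0365, 0.05]
eef_rot: [180.0, 0.4, 89.8]
contact_force: [-3.0, -7.7, 0.5]
gripper_width: 0.0152
```

```bash
python3 - <<'E'
from h import *
s=st();im=cams.grab_frame("wrist")
g=cv2.cvtColor(im,cv2.COLOR_BGR2GRAY).astype(float);print(g[180:215,301:305].mean(1).astype(int).tolist())
E
```

```text
t 21.52 pos [0.5819, -0.0365, 0.05] rpy [179.97, 0.36, 89.83] F [-3.0, -7.7, 0.5] w 0.0152
[170, 171, 171, 170, 170, 171, 171, 169, 168, 167, 167, 169, 165, 152, 142, 154, 165, 165, 164, 165, 164, 164, 164, 164, 166, 148, 105, 106, 117, 124, 124, 124, 125, 126, 126]
```

{"op": "jog_arm", "data": {"series": [0.0008,0,0,0,0,0,0,0.0012,0,0,0,0,0,0,0.0012,0,0,0,0,0,0,0,0,0,0,0,0,0,-0.0015,0,0,0,0,0,0,-0.0025,0,0,0,0,0,0,-0.0025,0,0,0,0,0,0]}}

```text
time: 22.15
position: [0.5819, -0.0358, 0.05]
eef_rot: [-180.0, 0.1, 89.9]
contact_force: [-3.2, -5.2, -0.3]
gripper_width: 0.0152
```

```bash
python3 - <<'E'
from h import *
s=st();im=cams.grab_frame("wrist")
g=cv2.cvtColor(im,cv2.COLOR_BGR2GRAY).astype(float);print(g[180:215,301:305].mean(1).astype(int).tolist())
E
```

```text
t 22.15 pos [0.5819, -0.0358, 0.05] rpy [-179.99, 0.14, 89.93] F [-3.2, -5.2, -0.3] w 0.0152
[170, 170, 170, 170, 170, 170, 170, 170, 169, 169, 168, 166, 167, 168, 160, 143, 149, 165, 164, 164, 163, 163, 163, 163, 165, 144, 98, 106, 117, 123, 124, 124, 124, 125, 125]
```

{"op": "jog_arm", "data": {"series": [-0.0005,0,0,0,0,0,0.1,-0.001,0,0,0,0,0,0.25,-0.001,0,0,0,0,0,0.4,-0.001,0,0,0,0,0,0.45,-0.001,0,-0.002,0,0,0,0.45,-0.001,0,-0.015,0,0,0,0.45,-0.001,0,-0.04,0,0,0,0.45,-0.001,0,-0.065,0,0,0,0.45,-0.001,0,-0.078,0,0,0,0.45,-0.001,0,-0.08,0,0,0,0.45,-0.001,0,-0.08,0,0,0,0.45]}}

```text
time: 23.12
position: [0.583, -0.0344, 0.132]
eef_rot: [179.8, -0.0, 90.0]
contact_force: [0.5, 0.2, 0.2]
gripper_width: 0.0385
```

```bash
python3 - <<'E'
from h import *
import pickle
cams.grab_frame("top");s=st();c=cams.get_calibration("wrist");im=cams.grab_frame("wrist");st();t=cams.grab_frame("top");cv2.imwrite("pics/top26.png",t)
pickle.dump((im,c,s),open("w26.pkl","wb"))
cv2.imwrite("pics/w26.png",im)
cv2.imwrite("pics/w26a.png",cv2.resize(im[90:240,235:385],None,fx=4,fy=4,interpolation=cv2.INTER_CUBIC))
E
```

```text
t 23.17 pos [0.5821, -0.0344, 0.1307] rpy [179.97, -0.03, 90.02] F [-0.1, -0.0, -0.3] w 0.0386
t 23.22 pos [0.5816, -0.0344, 0.1299] rpy [-179.94, -0.02, 90.02] F [-0.3, -0.7, -0.7] w 0.0386
```

View pics/w26.png

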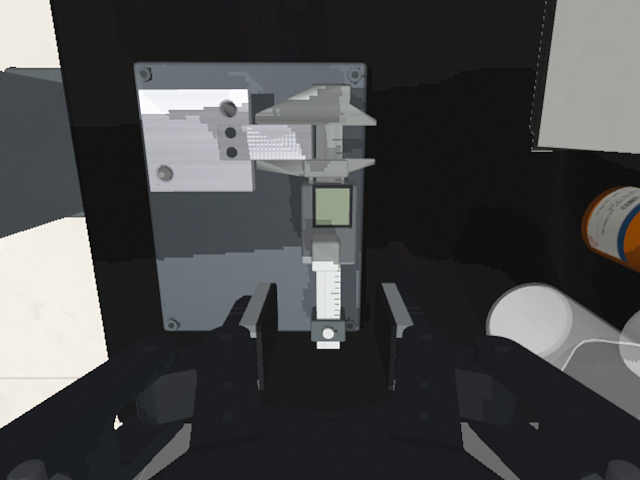

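View pics/w26a.png

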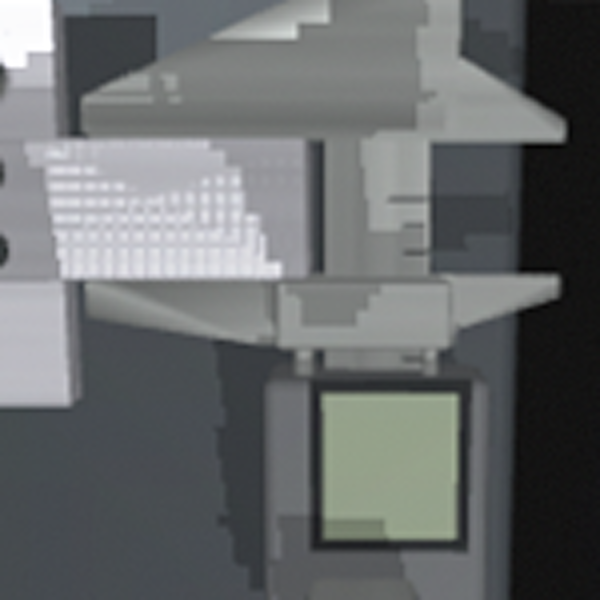

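View pics/top26.png

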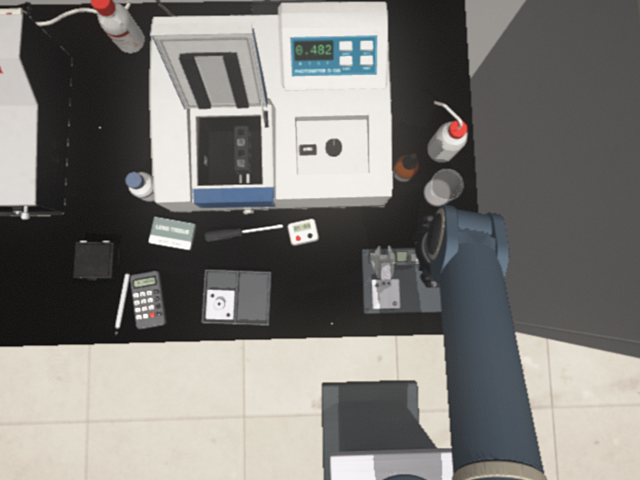

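```bash
python3 - <<'E'
from h import *
import pickle
im,c,s=pickle.load(open("w19.pkl","rb"))
y=lambda c,v,z,u=325:onz(c,(u,v),z)[1]
e=lambda k,o,v:o+(v+.5)/k-.5
def col(im,u0,u1,v0,v1): print(cv2.cvtColor(im,cv2.COLOR_BGR2GRAY)[v0:v1,u0:u1].mean(1).astype(int).tolist())
print("w19 face-bezel",y(c,e(4,30,518),.035,360)-y(c,e(4,175,66),.045))
print("w19 face-bezelbottom",y(c,e(4,30,518),.035,360)-y(c,e(4,175,235),.045), "fixed-moving",y(c,e(4,30,195),.035,365)-y(c,e(4,30,518),.035,365))
im2,c2,s2=pickle.load(open("w26.pkl","rb"))
print("w26 face-bezel",y(c2,e(4,90,277),.035,365)-y(c2,e(4,90,378),.045))
print("w26 face-bezelbottom",y(c2,e(4,90,277),.035,365)-y(c2,e(4,90,550),.045),"fixed-moving",y(c2,e(4,90,142),.035,365)-y(c2,e(4,90,277),.035,365))
from numpy import array
# carriage level/seat: fit plate corners in w26
cv2.imwrite("pics/w26b.png",cv2.resize(im2[80:200,130:330],None,fx=4,fy=4,interpolation=cv2.INTER_CUBIC))
E
```

```text
w19 face-bezel 0.017534135332217704
w19 face-bezelbottom 0.04275390684886918 fixed-moving 0.044513509140912344
w26 face-bezel 0.014006419710901677
w26 face-bezelbottom 0.04010780503014412 fixed-moving 0.019646877363985956
```

View pics/w26b.png

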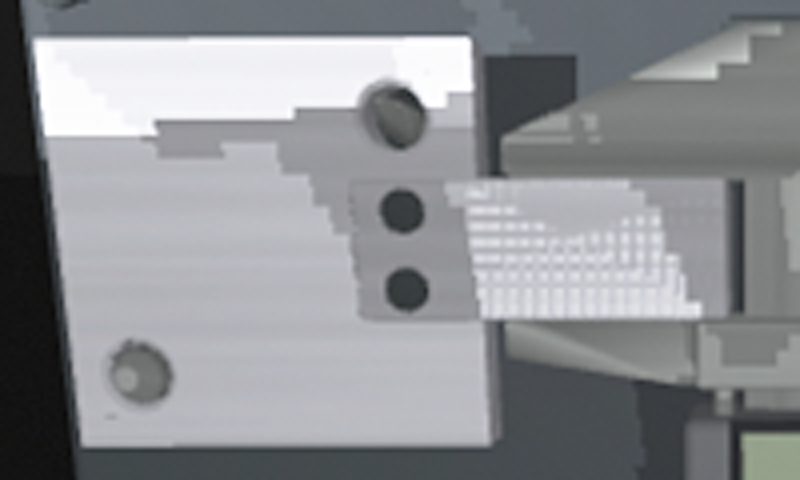

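```bash
python3 - <<'E'
from h import *
s=st();print(np.abs(s["joint_vel"]).max());job.job_done();st()
E
```

```text
t 23.27 pos [0.5814, -0.0344, 0.1295] rpy [-179.89, -0.01, 90.01] F [0.2, 0.0, 0.0] w 0.0381
0.5696731919137832
the job is handed in; nothing more can be done
the job is handed in; nothing more can be done
```

The key is gauged and the job is handed in at 23.3 s, well inside the 59 s limit. I took the plate from the tray by its key, laid it on the bare bench, let go, and took it again by its side edges. I then lowered it over both pins and let go. Last I pinched the thumb block, slid the caliper shut, released it and raised the hand clear.

**Seating:** The plate stopped at the height expected from the bench contact (tool at 16.5 mm against 16.4 mm predicted). After release and again after clamping, both pins show through their holes.

**Clamping:** The jaw faces measured about 19.6 mm apart on the 20 mm key. The sprung jaw is pushed back about 3 mm. My readings of that ranged from 2.6 to 3.5 mm, so the slide stands near 0.017 m.

**Bystanders:** The other plate, timer, screwdriver and beaker show in the last overhead picture where they were at the start. The hand read no contact force at hand-in.

**What disagreed or went wrong:**
- Easing the hand off before release pulled the slide back about 0.5 mm. I pushed it forward again before letting go.
- The wrist camera read about 0.9 mm to one side of the tool. I allowed for this when lining up the pins.
- The first clamped-distance estimates from the scale ticks read 0.5 to 1.5 mm too large, so I relied on the spring-gap reading instead.

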